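# Load the sample warmer and shut it

## Task

Press the lids of all the round white sample tubs fully home and slide the tubs one behind another through the doorway into the low warmer, until each lies wholly inside on the warming bed. Then push the warmer's door shut until it seats on its catch, and only then throw the switch lever on its housing over to on, away from the doorway. Leave the other things on the bench where they are.

Things in the scene. Friction and masses are not known exactly. Their poses are not given: they have to be found in the camera images.
- warmer: the sample warmer: a long low steel box standing fast on the bench, 124 mm wide, 350 mm long. Origin: on the bench (z = 0), in the middle of the doorway, at the inner face of the shut door. x axis: from the doorway straight into the box; y axis: to the hinge side; z up. Side walls 7 mm thick, 44 mm high. Behind x = 285 mm stands a grey control housing, 65 mm long, 150 mm wide, 70 mm high.
- bed (a point): centre of the dark warming bed on the floor of the warmer, level with the bench (no step): 110 mm wide between the walls (warmer y from -55 to 55 mm) and 285 mm deep (warmer x from 0 to 285 mm). The tubs lie in it one behind another; three fit, with 33 mm to spare in all.
- roof_edge (a point): middle of the front edge of the warmer's clear roof, at its underside, 42 mm above the bench (roof top 47 mm). The roof covers the bed from warmer x = 40 mm inwards; the first 40 mm behind the doorway have no roof, so fingers can reach in there from above.
- door (a joint): the warmer's upright steel door: 0 rad shut, growing as it opens, to 1.95; starts at 1.6 to 1.88. At 1.57 it points straight out from the doorway (warmer -x). It stays where it is left (light friction). A sprung roller catch resists from 0.09 down to 0.045 rad (1 to 3 N pushed 80 mm from the hinge), then draws and holds the door shut: on the catch the joint reads below 0.03.
- door_hinge (a point): the vertical hinge axis of the door, 25 mm above the bench; at warmer x = 0, y = 62 mm. The door leaf reaches 126 mm from it, is 8 mm thick and stands from 2 to 48 mm above the bench.
- door_edge (a point): point on the door leaf's free edge, outer face, 25 mm above the bench, 126 mm from the hinge axis. A black knob, 14 mm across and 18 mm long, stands out from the outer face 113 mm from the hinge. The catch stands beside the doorway on the side away from the hinge: a grey block 40 mm high, out to warmer y = -105 mm.
- switch (a joint): the switch lever on top of the control housing: 0 = off, leaning towards the doorway (warmer -x); 1.0 rad = on, leaning away from the doorway (warmer +x). Stays where it is left; swings in the warmer's x-z plane.
- switch_tip (a point): the tip of the black switch lever; the lever arm is 50 mm long, about 90 mm pivot height above the bench; a few newtons move it
- tub1: a round flat white sample tub, 80 mm across, 0.25 to 0.5 kg, standing on the bench; origin at the centre of its underside, z up; the tub without lid is 28 mm high. 34 mm high over all with the lid home. All tubs are alike; two or three of them are present.
- lid1 (a joint): the press-on lid of tub1: 84 mm across, 6 mm thick, flat, guided straight up and down on the tub. Value: how far it stands proud, 0 = fully home, 8 to 11 mm (0.008 to 0.011) at the start. About 7 N pressed down on its middle moves it; it stays where it is left. With its lid proud a tub does not pass under the warmer's roof.
- tub2: a round flat white sample tub, 80 mm across, 0.25 to 0.5 kg, standing on the bench; origin at the centre of its underside, z up; the tub without lid is 28 mm high. 34 mm high over all with the lid home. All tubs are alike; two or three of them are present.
- lid2 (a joint): the press-on lid of tub2: 84 mm across, 6 mm thick, flat, guided straight up and down on the tub. Value: how far it stands proud, 0 = fully home, 8 to 11 mm (0.008 to 0.011) at the start. About 7 N pressed down on its middle moves it; it stays where it is left. With its lid proud a tub does not pass under the warmer's roof.
- tub3: a round flat white sample tub, 80 mm across, 0.25 to 0.5 kg, standing on the bench; origin at the centre of its underside, z up; the tub without lid is 28 mm high. 34 mm high over all with the lid home. All tubs are alike; two or three of them are present.
- lid3 (a joint): the press-on lid of tub3: 84 mm across, 6 mm thick, flat, guided straight up and down on the tub. Value: how far it stands proud, 0 = fully home, 8 to 11 mm (0.008 to 0.011) at the start. About 7 N pressed down on its middle moves it; it stays where it is left. With its lid proud a tub does not pass under the warmer's roof.
- cylinder: a clear measuring cylinder, 180 mm tall, foot 60 mm across; a bystander, leave it where it is; origin at its underside's centre
- bung: a rubber bung, 38 mm across, 30 mm high; a bystander, leave it where it is; origin at its underside's centre
- beaker: a clear beaker, 64 mm across, 70 mm high; a bystander, leave it where it is; origin at its underside's centre
- bottle: a brown bottle, 60 mm across, 190 mm tall; a bystander, leave it where it is; origin at its underside's centre
- jar: a glass jar, 70 mm across, 80 mm high; a bystander, leave it where it is; origin at its underside's centre
- spoon: a steel spoon lying on the bench, about 200 mm long; a bystander, leave it where it is
Things that resemble listed ones, but are neither listed nor needed, are in the scene too. What is shaped like the tub3 but red is not meant.

How it is judged (in metres and radians):
On the way, in this order (a step that is already met when the one before it is completed fails the run):
1. every tub is inside the warmer, its lid home, before the door is shut (x of tub1 in the frame of warmer between 0.04 and 0.26 m and y of tub1 in the frame of warmer between -0.03 and 0.03 m and angle between each of tub1, tub2, tub3's own z axis and vertical below 0.1 rad and x of tub2 in the frame of warmer between 0.04 and 0.26 m and y of tub2 in the frame of warmer between -0.03 and 0.03 m and x of tub3 in the frame of warmer between 0.04 and 0.26 m and y of tub3 in the frame of warmer between -0.03 and 0.03 m and value of joint each of lid1, lid2, lid3 below 0.002 m and value of joint door above 0.1 rad), for 0.2 s.
2. the door is shut on its catch, the switch still off (value of joint door below 0.03 rad and value of joint switch below 0.5 rad), for 0.2 s.
3. the switch lever is thrown on, with the door shut (value of joint switch above 0.8 rad and value of joint door below 0.03 rad), for 0.2 s.
At the end, for the whole second after the job is handed in: every tub present stands flat and wholly inside the warmer (centre at least 40 mm behind the doorway), at rest, with its lid within 2 mm of home; the door is on its catch (below 0.03 rad) and the switch lever is on (above 0.8 rad) (all of step 3 and x of tub1 in the frame of warmer between 0.04 and 0.26 m and y of tub1 in the frame of warmer between -0.03 and 0.03 m and angle between each of tub1, tub2, tub3's own z axis and vertical below 0.1 rad and x of tub2 in the frame of warmer between 0.04 and 0.26 m and y of tub2 in the frame of warmer between -0.03 and 0.03 m and x of tub3 in the frame of warmer between 0.04 and 0.26 m and y of tub3 in the frame of warmer between -0.03 and 0.03 m and value of joint each of lid1, lid2, lid3 below 0.002 m and linear speed of each of tub1, tub2, tub3 below 0.02 m/s); the robot touches nothing.
It fails at once if a bystander is moved more than 5 cm (distance of any of cylinder, bung, beaker, bottle, jar, spoon from where it was at the start of the episode above 0.05 m).
It fails at once if a standing bystander is knocked over (angle between any of cylinder, bung, beaker, bottle, jar's own z axis and vertical above 0.6 rad).
Of tub1, tub2, tub3 only 2 to 3 are there at a start; the rules pass over those that are not, and their reading is None.
At some moment in a run one of tub1, tub2, tub3 may be knocked a few centimetres aside while the robot is not near it.
It also fails if it takes over 210 s, if anything falls off the work surface, if the arm or the gripper's body presses on something with over 40 N, if the wrist force passes 120 N, or if a joint passes its speed limit or range.

## Robot

A 6-joint arm with a two-finger parallel gripper is mounted at the origin on the work surface. World frame = base frame: x ahead of the robot, y to its left, z up, the work surface at z = 0. Lengths are in mm, angles in degrees, forces in N, time in s.
With the tool pointing down it reaches from about 300 to 850 mm from the base axis. Payload 4.2 kg.
Tool frame: the origin (TCP) lies at the very end of the fingers, on their centre line; the grasp point (between the pads) lies 19 mm behind it (env.grasp_offset is the distance from the TCP to the grasp point, in mm); z points along the fingers, y is the line along which they close (so a half turn about z gives the same grasp; the last joint's range is limited). The gripper opens to 91 mm and grips with 3 to 60 N. Pads are 32 mm wide; open, the fingers measure 118 mm over their backs; the gripper's body (76 mm by 178 mm) begins 60 mm behind the grasp point.
Start: joints at [-76.49, 18.312, 89.639, -0, 72.044, -1.146], TCP at [145.489, -556.309, 183.476] pointing down, gripper open.
Joint ranges: [-177.97, 177.97], [-48.28, 115.42], [12.27, 149.76], [-77.06, 257.06], [2.81, 150.46], [-146.56, 146.56]. Speed limits (degrees/s): [147.25, 147.25, 180, 180, 180, 180].

## Interface

Orientations are given as [roll, pitch, yaw] about the fixed x, y, z axes, in that order (R = Rz(yaw) Ry(pitch) Rx(roll)).
In Python, from workcell import env gives the robot as it stands. The module is installed in compiled form; this text tells all that it offers.
- The arm moves only by the tool send_rows, never from a script. Its argument "motion" is a list of rows, each an object of numbers: "tx", "ty", "tz": the shift along the tool's x, y, z in units of 500 mm (1.0 is 500 mm); "rx", "ry", "rz": the turn, a rotation vector about the tool's x, y, z in units of 30 degrees (1.0 is 30 degrees); "gripper": the closure, from -1 (fully open) to 1 (shut). In form: [{"tx": .., "ty": .., "tz": .., "rx": .., "ry": .., "rz": .., "gripper": ..}, ...]. A call has 1 to 12 rows; each row shifts and turns the commanded pose from where the row before left it, along the tool's axes as they then stand; what a row does not reach is not made up. A row lasts 1/8 s, in which the tool goes at most 62.5 mm and 10.7 degrees, less where a joint would pass 70% of its speed; a pose out of reach is approached as far as the arm can. A call with a number of a shift or a turn outside -1 to 1 is refused whole. A call with a gripper value outside its range is refused whole. The fingers move at their own pace and stop on an object; "grip_force" is the grip in N (left out, the last holds). Time passes only in rows, so rows that do not move let the fingers close. It gives the time, the measured TCP pose, the force, the opening and the grip force at its end, in the units of the state.
- env.state(): the state, without advancing time (a new reading comes with each control period).
- env.grab_frame(name): name is "scene" or "top"; returns a dict with "frame" (480x640x3 uint8, red, green, blue), "vertical_fov" (degrees; the focal length in pixels is half the picture's height over the tangent of half this angle, whatever the lens; pixels are square), "cx", "cy" (the principal point, pixels), "rvec" (rotation vector, rad) and "tvec" (3), from world to camera coordinates, as OpenCV has them. Camera axes: x right, y down, z forward; pixel columns grow to the right and rows downward; lengths in mm; the calibration is good to about 2 mm. A picture is of the moment at which its call begins. There is no depth.
- env.job_done(): hands the job in; it is judged then, once.
The state is a dict: "time_s": time; "qpos": joint angles; "qvel": joint speeds; "effort": joint torques, N m; "ee_pos": TCP position; "ee_rot": TCP orientation; "force": force on the tool from outside, world axes, zero at the start; "torque": the same for the moment, N m; "gripper_width": finger opening in mm; "gripper_force": force on a finger pad.
Only numpy, scipy, OpenCV 4.12 (cv2) and the standard library are available. Lean on these libraries where they do the work, as an engineer would, in place of code of your own. Each camera call takes 0.05 s, during which the arm holds its last target. There are 200 camera calls.

## Working session

There is one attempt and no reset: what is moved stays moved. The work goes in short steps, Python scripts to look and compute and a tool call to move; the robot and the scene stay as the last step left them, time stands still between calls to the robot, and variables do not carry over. Pictures are saved under pics/ and viewed, at most 14 in all, crops included, and the job is handed in when it is done.

Besides the shell and the picture viewer there is one more tool, called by a JSON object that holds its "api" and its "payload". send_rows: Moves the arm, as the interface text tells. Shifts and turns lie within -1 to 1; 1 stands for 500 mm of shift or 30 degrees of turn. Its arguments: {"type":"object","properties":{"motion":{"type":"array"},"grip_force":{"type":"number"}},"required":["motion"]}

```bash
mkdir -p pics
cat > h.py <<'E'
import numpy as np, cv2
from workcell import env
def grab(name,fn=None):
    f=env.grab_frame(name)
    if fn: cv2.imwrite('pics/'+fn,cv2.cvtColor(f['frame'],cv2.COLOR_RGB2BGR))
    return f
def cam(f):
    fl=240/np.tan(np.radians(f['vertical_fov'])/2)
    K=np.array([[fl,0,f['cx']],[0,fl,f['cy']],[0,0,1.]])
    return K,np.array(f['rvec'],float).reshape(3,1),np.array(f['tvec'],float).reshape(3,1)
def ray(f,px,z):
    K,r,t=cam(f);R=cv2.Rodrigues(r)[0]
    d=R.T@np.linalg.inv(K)@np.array([px[0],px[1],1.]);c=(-R.T@t).ravel()
    return c+d*(z-c[2])/d[2]
def proj(f,P):
    K,r,t=cam(f)
    return cv2.projectPoints(np.array(P,float).reshape(-1,3),r,t,K,None)[0].reshape(-1,2)
E
python3 - <<'E'
from h import *
for n in('scene','top'):
    f=grab(n,n+'0.png');print(n,f['vertical_fov'],f['cx'],f['cy'],f['rvec'],f['tvec'],{k for k in f})
print(env.state())
E
```

```text
scene 51.809794206425785 325.469415427072 241.8510477114229 [ 1.986337    1.59549135 -0.59975942] [ -47.64927036 -320.83824581 1518.46791256] {'frame', 'vertical_fov', 'tvec', 'cx', 'rvec', 'cy'}
top 46.10578203963681 320.30065611489243 236.58803366799006 [ 2.15796022 -2.09716084  0.20920016] [ -77.31022534  514.21655438 1287.42350116] {'frame', 'vertical_fov', 'tvec', 'cx', 'rvec', 'cy'}
{'time_s': 0.1, 'qpos': array([-7.64892087e+01,  1.83478519e+01,  8.97012190e+01, -2.06408110e-04,
        7.20436903e+01, -1.14535750e+00]), 'qvel': array([ 0.09607394, -0.12197924, -0.08181173,  0.0876028 ,  0.07998367,
        0.10118605]), 'effort': array([ 8.89881940e-04, -4.13332593e+01, -2.32508558e+01,  7.30008865e-02,
        4.21965925e-02, -4.46202580e-05]), 'ee_pos': array([ 145.36959548, -555.78785428,  182.69344454]), 'ee_rot': array([-1.79907253e+02, -1.65798353e-03,  1.46562113e+01]), 'force': array([-0.75554525, -0.770747  , -0.75803187]), 'torque': array([-0.04052409,  0.06153106, -0.01428535]), 'gripper_force': 0.0, 'gripper_width': 91.38519442927075}
```

View pics/scene0.png

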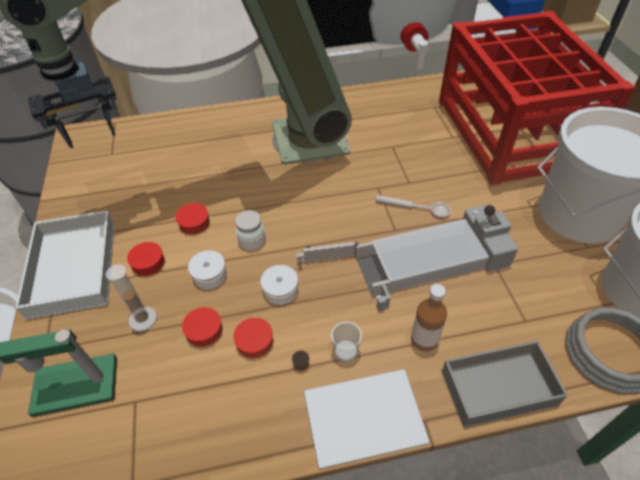

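View pics/top0.png

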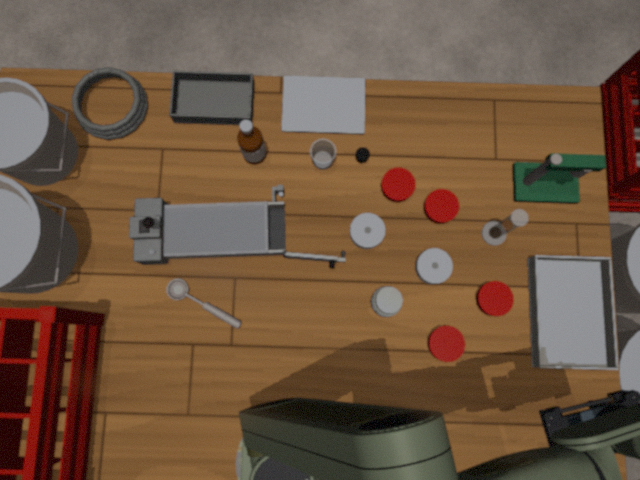

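Two round white tubs are visible: top (368,230) and (435,266), scene (280,285) and (207,269). The discs at top (398,184), (441,206), (495,298) and (446,343) are red decoys, and top (388,301) is a tall jar. The warmer doorway is near top (285,228), and the door points out to (345,258). I'll confirm with one enlarged crop and measure.

Run:
```python
from h import *
s=grab('scene');t=grab('top')
cv2.imwrite('pics/crop1.png',cv2.cvtColor(cv2.resize(t['frame'][130:330,115:375+85],None,fx=2.3,fy=2.3,interpolation=cv2.INTER_CUBIC),cv2.COLOR_RGB2BGR))
def tri(a,b):
    Ps=[]
    for f in(t,s):
        K,r,tv=cam(f);Ps.append(K@np.hstack([cv2.Rodrigues(r)[0],tv]))
    X=cv2.triangulatePoints(*Ps,np.array(a,float),np.array(b,float)).ravel();return X[:3]/X[3]
def blob(f,p,w=22):
    im=f['frame'].astype(int);x,y=p
    m=((im.min(2)>150)&(im.max(2)-im.min(2)<28)).astype(np.uint8)
    n,l,st,c=cv2.connectedComponentsWithStats(m)
    k=np.bincount(l[y-w//2:y+w//2,x-w//2:x+w//2][m[y-w//2:y+w//2,x-w//2:x+w//2]>0]).argmax()
    return c[k],st[k]
for a in[(368,230),(435,266),(388,301)]:
    c,st=blob(t,a);print(c,st,ray(t,c,44).round(1))
for n,a in dict(hinge=(285,253),doortip=(345,259),ctr=(285,228),wfront=(285,204),bf=(164,205),bh=(164,256)).items(): print(n,ray(t,a,46).round(1))
for n,a,b in[('tub1',(368,229.5),(280,278)),('tub2',(435,265.5),(207.5,262)),('lev',(148,223),(490,210))]: print(n,tri(a,b).round(1))
for n,a,z in[('cyl',(494,233),5),('jar',(388,301),80),('beaker',(323,158),10),('bot',(256,155),20),('bung',(362,155),20),('spoon',(239,325),5)]: print(n,ray(t,a,z).round(0))
```

```text
[357.44444444 235.88888889] [355 234   6   5   9] [ 521.4 -150.9   44. ]
[439.75 256.75] [439 256   3   3   4] [ 476.9 -346.6   44. ]
[387. 308.] [386 308   3   1   3] [ 352.8 -222.3   44. ]
hinge [474.8  19.6  46. ]
doortip [ 464.7 -122.3   46. ]
ctr [535.   21.9  46. ]
wfront [593.7  24.2  46. ]
bf [582.4 313.   46. ]
bh [459.4 303.3  46. ]
tub1 [ 537.6 -173.7   45.4]
tub2 [ 455.3 -332.5   47.1]
lev [520.1 322.3 133. ]
cyl [ 546. -490.    5.]
jar [ 366. -220.   80.]
beaker [724. -64.  10.]
bot [723. 103.  20.]
bung [ 731. -161.   20.]
spoon [305. 124.   5.]
```

View pics/crop1.png

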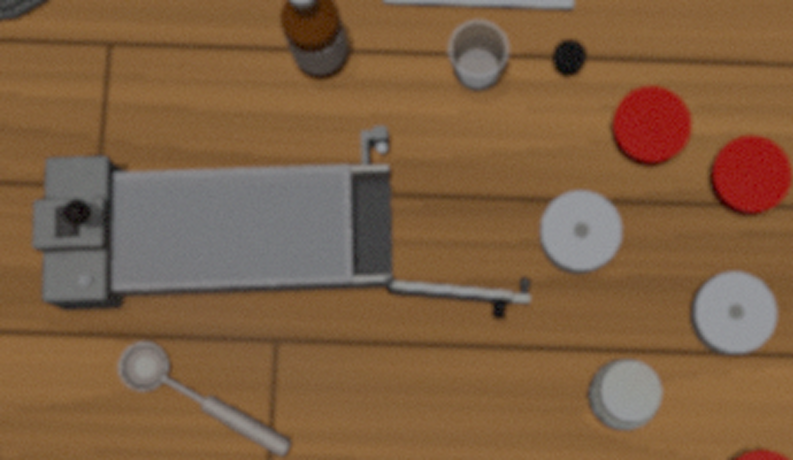

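The crop shows the two white tubs with grey centre dots at top-image (367.6,230.4) and (435,265.7). The jar is off-white and taller, and the red discs are decoys. The doorway corners are at crop (390,168)/(391,280), and the roof edge is at crop x≈351.

Run:
```python
from h import *
from scipy.optimize import least_squares
t=grab('top')
c=lambda x,y:(115+(x+.5)/2.3-.5,130+(y+.5)/2.3-.5)
T1=ray(t,c(581,231),44);T2=ray(t,c(736,312),44);print(T1.round(1),T2.round(1))
W=[(0,-62,44),(0,62,44),(285,-62,44),(285,62,44),(40,-55,47),(40,55,47)]
I=np.array([c(390,167),c(391,281),c(112,171),c(113,293),c(351,170),c(353,278)])
def tw(p,P):
    a=p[2];P=np.array(P,float);X=np.array([np.cos(a),np.sin(a)]);Y=np.array([-X[1],X[0]])
    return np.column_stack([p[:2]+P[:,:1]*X+P[:,1:2]*Y,P[:,2]])
r=least_squares(lambda p:(proj(t,tw(p,W))-I).ravel(),[535,20,1.57])
p=r.x;print(p,np.degrees(p[2]),r.fun.round(1)); np.save('p.npy',p)
X=np.array([np.cos(p[2]),np.sin(p[2])]);Y=np.array([-X[1],X[0]])
for q in(T1,T2): d=q[:2]-p[:2];print('tub in warmer',d@X,d@Y)
tip=ray(t,c(530,297),48)[:2]-p[:2];print('doortip',tip@X,tip@Y)
im=t['frame'].copy()
for q in proj(t,tw(p,W+[(-126,62,25)])): cv2.circle(im,tuple(int(v) for v in q.round()),1,(255,0,0),-1)
cv2.imwrite('pics/fit.png',cv2.cvtColor(cv2.resize(im[130:330,115:460],None,fx=2.3,fy=2.3,interpolation=cv2.INTER_NEAREST),cv2.COLOR_RGB2BGR))
```

```text
[ 536.  -174.3   44. ] [ 456.  -334.5   44. ]
[538.36175617  23.7968948    1.6322112 ] 93.51881298879837 [-0.6 -0.8  0.2  0.6  1.2  1.  -0.1 -0.8 -0.3  0.9 -0.4 -0.7]
tub in warmer -197.57070771239728 14.494007096530677
tub in warmer -352.53918685808304 104.19967106500567
doortip -141.52879063475584 82.44200103249806
```

{"api": "send_rows", "payload": {"motion": [{"rz":-0.33,"gripper":1},{"rz":-0.33,"gripper":1},{"rz":-0.33,"gripper":1},{"rz":-0.33,"gripper":1},{"rz":-0.33,"gripper":1},{"rz":-0.33,"gripper":1},{"rz":-0.33,"gripper":1},{"rz":-0.32,"gripper":1},{"gripper":1}], "grip_force": 20}}

```text
invalid input at $.motion[0]: expected keys tx, ty, tz, rx, ry, rz, gripper
```

```bash
cat >> h.py <<'E'
from scipy.spatial.transform import Rotation as Rn
def go(P,yaw=93.5):
    s=env.state();R=Rn.from_euler('xyz',s['ee_rot'],degrees=True)
    d=R.inv().apply(np.array(P)-s['ee_pos'])/500
    w=(R.inv()*Rn.from_euler('xyz',[180,0,yaw],degrees=True)).as_rotvec(degrees=True)/30
    print('t',s['time_s'],'pos',s['ee_pos'].round(1),s['ee_rot'].round(2),'w',round(s['gripper_width'],1),'F',s['force'].round(1),'\n-> total t',d.round(4),'r',w.round(3))
p=np.load('p.npy') 
def wf(x,y,z):
    X=np.array([np.cos(p[2]),np.sin(p[2])]);Y=np.array([-X[1],X[0]]);return np.r_[p[:2]+x*X+y*Y,z]
def locate():
    t=grab('top');im=cv2.cvtColor(t['frame'],cv2.COLOR_RGB2HSV);g=cv2.cvtColor(t['frame'],cv2.COLOR_RGB2GRAY)
    m=((im[...,1]<45)&(im[...,2]>120)).astype(np.uint8);m[:130]=0;m[330:]=0
    m=cv2.morphologyEx(m,cv2.MORPH_CLOSE,np.ones((5,5)))
    n,l,st,c=cv2.connectedComponentsWithStats(m)
    for i in range(1,n):
        if 500<st[i][4]<1800 and st[i][2]<50:
            q=ray(t,c[i],34)[:2];X=np.array([np.cos(p[2]),np.sin(p[2])]);Y=np.array([-X[1],X[0]])
            print('blob',c[i].round(1),st[i][2:],'world',q.round(1),'warmer',((q-p[:2])@X).round(1),((q-p[:2])@Y).round(1))
E
python3 -c "
from h import *
go((456,-334.5,70));locate()"
```

```text
t 0.25 pos [ 145.4 -556.   183.1] [-179.95   -0.     14.66] w 91.2 F [1.  0.1 0.3] 
-> total t [ 0.713  -0.2713  0.2264] r [-1.000e-03 -1.000e-03 -2.628e+00]
blob [ 18.1 144.9] [  47   38 1269] world [725.8 685. ] warmer 648.4 -227.6
blob [367.3 229.5] [ 35  34 957] world [ 539.6 -175. ] warmer -198.5 11.0
blob [634.5 258.7] [ 12  64 563] world [ 487.4 -816. ] warmer -835.1 102.4
blob [434.7 265.3] [ 35  35 976] world [ 457.6 -336.6] warmer -354.8 102.8
blob [388.9 300.5] [ 27  29 590] world [ 371.  -227.9] warmer -240.9 182.5
```

All keys are needed in each row.

{"api": "send_rows", "payload": {"motion": [{"tx":0,"ty":0,"tz":0,"rx":0,"ry":0,"rz":-0.33,"gripper":1},{"tx":0,"ty":0,"tz":0,"rx":0,"ry":0,"rz":-0.33,"gripper":1},{"tx":0,"ty":0,"tz":0,"rx":0,"ry":0,"rz":-0.33,"gripper":1},{"tx":0,"ty":0,"tz":0,"rx":0,"ry":0,"rz":-0.33,"gripper":1},{"tx":0,"ty":0,"tz":0,"rx":0,"ry":0,"rz":-0.33,"gripper":1},{"tx":0,"ty":0,"tz":0,"rx":0,"ry":0,"rz":-0.33,"gripper":1},{"tx":0,"ty":0,"tz":0,"rx":0,"ry":0,"rz":-0.33,"gripper":1},{"tx":0,"ty":0,"tz":0,"rx":0,"ry":0,"rz":-0.32,"gripper":1},{"tx":0,"ty":0,"tz":0,"rx":0,"ry":0,"rz":0,"gripper":1}], "grip_force": 20}}

```text
time_s: 1.42
ee_pos: [145.5, -556.2, 183.4]
ee_rot: [180.0, -0.0, 93.4]
force: [0.1, -0.8, 0.1]
gripper_width: 4.2
gripper_force: 0.0
```

```bash
python3 -c "
from h import *
go((456,-335,70))"
```

```text
t 1.425 pos [ 145.5 -556.2  183.4] [180.    -0.    93.44] w 4.2 F [ 0.1 -0.8  0.1] 
-> total t [0.4044 0.6465 0.2269] r [ 0.    -0.    -0.002]
```

{"api": "send_rows", "payload": {"motion": [{"tx":0.05,"ty":0.081,"tz":0,"rx":0,"ry":0,"rz":0,"gripper":1},{"tx":0.05,"ty":0.081,"tz":0,"rx":0,"ry":0,"rz":0,"gripper":1},{"tx":0.05,"ty":0.081,"tz":0,"rx":0,"ry":0,"rz":0,"gripper":1},{"tx":0.05,"ty":0.081,"tz":0,"rx":0,"ry":0,"rz":0,"gripper":1},{"tx":0.05,"ty":0.081,"tz":0.03,"rx":0,"ry":0,"rz":0,"gripper":1},{"tx":0.05,"ty":0.081,"tz":0.05,"rx":0,"ry":0,"rz":0,"gripper":1},{"tx":0.05,"ty":0.081,"tz":0.05,"rx":0,"ry":0,"rz":0,"gripper":1},{"tx":0.054,"ty":0.08,"tz":0.05,"rx":0,"ry":0,"rz":0,"gripper":1},{"tx":0,"ty":0,"tz":0.047,"rx":0,"ry":0,"rz":0,"gripper":1},{"tx":0,"ty":0,"tz":0,"rx":0,"ry":0,"rz":0,"gripper":1},{"tx":0,"ty":0,"tz":0,"rx":0,"ry":0,"rz":0,"gripper":1}]}}

```text
time_s: 2.8
ee_pos: [456.1, -335.3, 70.8]
ee_rot: [179.9, 0.1, 93.4]
force: [-0.6, 0.4, -0.1]
gripper_width: 0.2
gripper_force: 0.0
```

```bash
python3 -c "
from h import *
go((456,-335,34))"
```

```text
t 2.8 pos [ 456.1 -335.3   70.8] [1.7994e+02 6.0000e-02 9.3450e+01] w 0.2 F [-0.6  0.4 -0.1] 
-> total t [ 0.0008 -0.0002  0.0736] r [ 0.002  0.002 -0.002]
```

{"api": "send_rows", "payload": {"motion": [{"tx":0,"ty":0,"tz":0.02,"rx":0,"ry":0,"rz":0,"gripper":1},{"tx":0,"ty":0,"tz":0.02,"rx":0,"ry":0,"rz":0,"gripper":1},{"tx":0,"ty":0,"tz":0.008,"rx":0,"ry":0,"rz":0,"gripper":1},{"tx":0,"ty":0,"tz":0.008,"rx":0,"ry":0,"rz":0,"gripper":1},{"tx":0,"ty":0,"tz":0.008,"rx":0,"ry":0,"rz":0,"gripper":1},{"tx":0,"ty":0,"tz":0.006,"rx":0,"ry":0,"rz":0,"gripper":1},{"tx":0,"ty":0,"tz":0.004,"rx":0,"ry":0,"rz":0,"gripper":1},{"tx":0,"ty":0,"tz":0,"rx":0,"ry":0,"rz":0,"gripper":1},{"tx":0,"ty":0,"tz":0,"rx":0,"ry":0,"rz":0,"gripper":1}]}}

```text
time_s: 3.92
ee_pos: [455.9, -334.7, 33.1]
ee_rot: [180.0, 0.0, 93.6]
force: [-0.7, 0.4, 1.0]
gripper_width: 0.3
gripper_force: 0.0
```

{"api": "send_rows", "payload": {"motion": [{"tx":0,"ty":0,"tz":0.002,"rx":0,"ry":0,"rz":0,"gripper":1},{"tx":0,"ty":0,"tz":0.001,"rx":0,"ry":0,"rz":0,"gripper":1},{"tx":0,"ty":0,"tz":0,"rx":0,"ry":0,"rz":0,"gripper":1}]}}

```text
time_s: 4.3
ee_pos: [455.8, -334.6, 31.4]
ee_rot: [-180.0, 0.0, 93.6]
force: [-0.8, -0.6, 0.2]
gripper_width: 0.3
gripper_force: 0.0
```

```bash
python3 -c "
from h import *
s=grab('scene','s1.png')
f=s['frame'];c=[int(v) for v in proj(s,[456,-335,34])[0]];print(c)
cv2.imwrite('pics/s1c.png',cv2.cvtColor(cv2.resize(f[130:370,90:390],None,fx=2.4,fy=2.4,interpolation=2),4))
locate()"
```

```text
[206, 265]
blob [ 18.2 144.9] [  47   38 1273] world [725.8 684.8] warmer 648.2 -227.7
blob [367.3 229.6] [ 35  34 962] world [ 539.5 -175. ] warmer -198.5 11.1
blob [634.5 258.6] [ 13  65 572] world [ 487.7 -816. ] warmer -835.1 102.1
```

View pics/s1c.png

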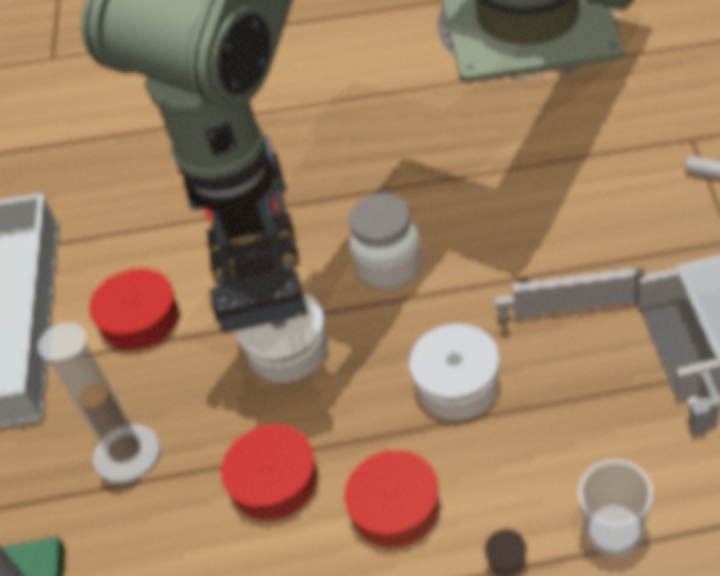

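{"api": "send_rows", "payload": {"motion": [{"tx":0,"ty":0,"tz":0.002,"rx":0,"ry":0,"rz":0,"gripper":1},{"tx":0,"ty":0,"tz":0,"rx":0,"ry":0,"rz":0,"gripper":1}]}}

```text
time_s: 4.65
ee_pos: [455.8, -334.6, 30.4]
ee_rot: [-180.0, -0.0, 93.6]
force: [0.2, -0.4, -0.7]
gripper_width: 0.5
gripper_force: 0.0
```

{"api": "send_rows", "payload": {"motion": [{"tx":0,"ty":0,"tz":-0.04,"rx":0,"ry":0,"rz":0,"gripper":1},{"tx":0.0,"ty":0,"tz":-0.08,"rx":0,"ry":0,"rz":0,"gripper":1},{"tx":0.1,"ty":0,"tz":-0.06,"rx":0,"ry":0,"rz":0,"gripper":1},{"tx":0.1,"ty":-0.06,"tz":0,"rx":0,"ry":0,"rz":0,"gripper":1},{"tx":0.1,"ty":-0.1,"tz":0,"rx":0,"ry":0,"rz":0,"gripper":1},{"tx":0,"ty":-0.1,"tz":0,"rx":0,"ry":0,"rz":0,"gripper":1},{"tx":0,"ty":0,"tz":0,"rx":0,"ry":0,"rz":0,"gripper":1}]}}

```text
time_s: 5.52
ee_pos: [320.1, -197.3, 120.5]
ee_rot: [-179.9, -0.0, 93.5]
force: [0.9, -1.0, -0.2]
gripper_width: 0.5
gripper_force: 0.0
```

```bash
python3 -c "
from h import *
s=grab('scene','s2.png');t=grab('top')
f=s['frame']
a=cv2.resize(f[220:330,160:320],(800,550),interpolation=2)
cv2.imwrite('pics/s2c.png',cv2.cvtColor(a,4))
locate();go((456,-335,34))"
```

```text
blob [ 18.2 144.9] [  47   38 1273] world [725.8 684.8] warmer 648.3 -227.6
blob [367.3 229.6] [ 35  34 962] world [ 539.5 -175. ] warmer -198.5 11.1
blob [634.5 258.8] [ 12  64 565] world [ 487.1 -816. ] warmer -835.1 102.7
blob [434.7 265.3] [ 35  35 979] world [ 457.7 -336.6] warmer -354.8 102.7
t 5.675 pos [ 324.2 -199.1  120.9] [1.799e+02 7.000e-02 9.353e+01] w -0.0 F [-1.1  0.7  0. ] 
-> total t [-0.2873  0.2461  0.1746] r [0.003 0.002 0.001]
```

View pics/s2c.png

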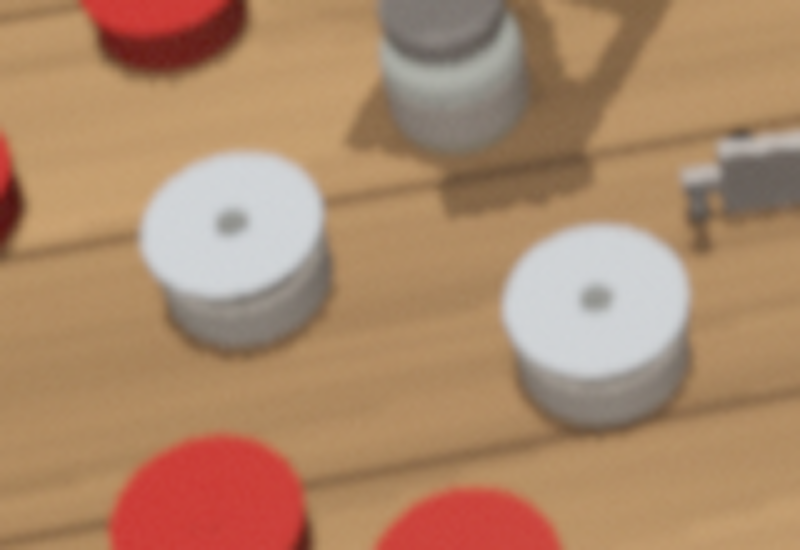

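The second picture shows both tubs where they were (scene about (206,265) and (279,281)), with both lids still proud. So the tip never touched. I'll check how the tool is drawn against its reported pose.

```bash
python3 -c "
from h import *
e=env.state()['ee_pos']; print(e)
o=[]
for n in('scene','top'):
    s=grab(n);f=s['frame'].copy()
    P=[e,e+[0,0,79],e+[89,0,79],e+[-89,0,79]]
    q=proj(s,P);print(n,q.round(0))
    for i,c in enumerate(q): cv2.circle(f,(int(c[0]),int(c[1])),2,[(255,0,0),(0,255,0),(0,0,255),(255,255,0)][i],-1)
    c=q[0].astype(int);y=np.clip(c[1]-110,0,280);x=np.clip(c[0]-100,0,440)
    o.append(cv2.resize(f[y:y+200,x:x+200],(400,400),interpolation=2))
cv2.imwrite('pics/tool.png',cv2.cvtColor(np.hstack(o),4))"
```

```text
[ 324.18277282 -199.1066191   120.91604485]
scene [[252. 192.]
 [248. 167.]
 [252. 194.]
 [244. 143.]]
top [[381. 319.]
 [385. 317.]
 [386. 274.]
 [385. 362.]]
```

View pics/tool.png

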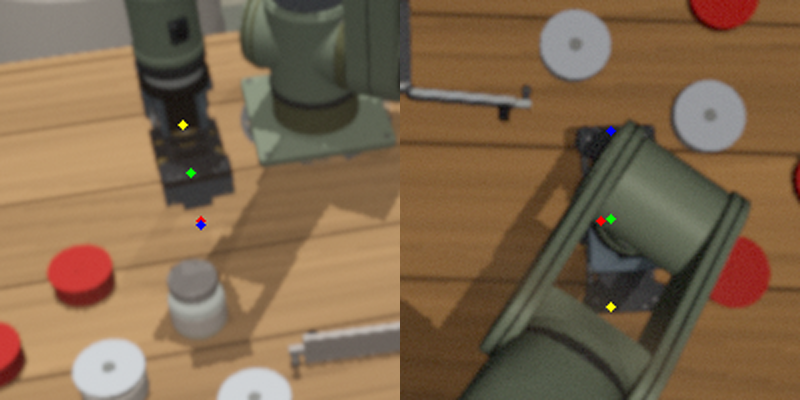

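```bash
python3 -c "
from h import *
s=grab('scene')
e=np.array([145.4,-556,183]);a=np.radians(14.66);y=np.array([np.sin(a),-np.cos(a),0])
print(proj(s,[e,e+y*50,e-y*50,e+[0,0,30]+y*50,e+[0,0,30]-y*50]).round(0))
f=cv2.imread('pics/scene0.png');cv2.imwrite('pics/o.png',cv2.resize(f[50:170,10:170],(800,600),interpolation=2))
"
```

```text
[[ 97. 147.]
 [ 76. 154.]
 [117. 141.]
 [ 71. 144.]
 [113. 132.]]
```

View pics/o.png

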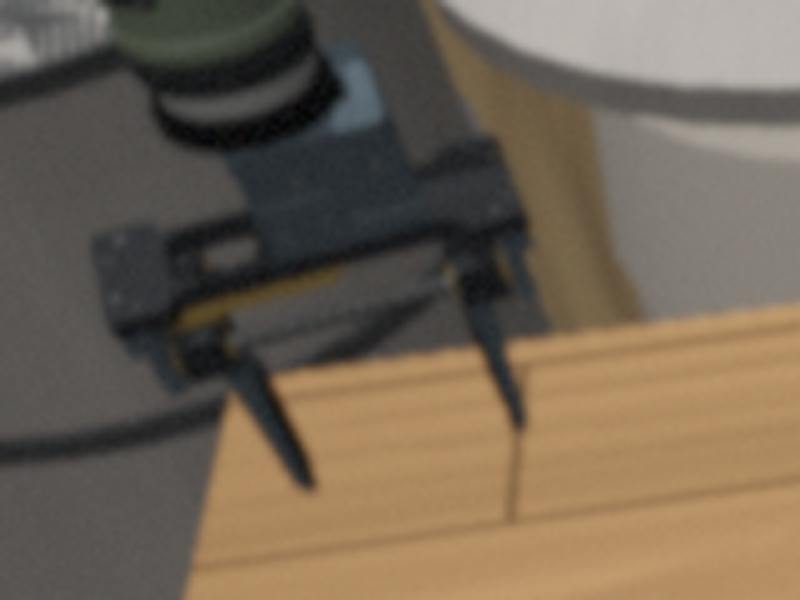

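The fingertips are drawn about 20 mm above the reported TCP: measured (72,147)/(114,135), predicted (76,154)/(117,141). I'll go down by force instead of by the reported z. Tub1 comes first, being nearer.

```bash
python3 -c "
from h import *
go((536.5,-174.5,35))"
```

```text
t 5.825 pos [ 324.  -198.9  120.4] [1.7998e+02 1.0000e-02 9.3570e+01] w 0.3 F [0.2 0.1 0.1] 
-> total t [0.0223 0.4271 0.171 ] r [0.001 0.    0.002]
```

{"api": "send_rows", "payload": {"motion": [{"tx":0.004,"ty":0.085,"tz":0,"rx":0,"ry":0,"rz":0,"gripper":1},{"tx":0.004,"ty":0.085,"tz":0,"rx":0,"ry":0,"rz":0,"gripper":1},{"tx":0.004,"ty":0.085,"tz":0,"rx":0,"ry":0,"rz":0,"gripper":1},{"tx":0.005,"ty":0.085,"tz":0.02,"rx":0,"ry":0,"rz":0,"gripper":1},{"tx":0.005,"ty":0.087,"tz":0.05,"rx":0,"ry":0,"rz":0,"gripper":1},{"tx":0,"ty":0,"tz":0.08,"rx":0,"ry":0,"rz":0,"gripper":1},{"tx":0,"ty":0,"tz":0.02,"rx":0,"ry":0,"rz":0,"gripper":1},{"tx":0,"ty":0,"tz":0.006,"rx":0,"ry":0,"rz":0,"gripper":1},{"tx":0,"ty":0,"tz":0.006,"rx":0,"ry":0,"rz":0,"gripper":1},{"tx":0,"ty":0,"tz":0.006,"rx":0,"ry":0,"rz":0,"gripper":1},{"tx":0,"ty":0,"tz":0,"rx":0,"ry":0,"rz":0,"gripper":1}]}}

```text
time_s: 7.2
ee_pos: [535.5, -174.4, 27.0]
ee_rot: [179.9, 0.0, 93.5]
force: [0.1, 0.2, -0.9]
gripper_width: 0.5
gripper_force: 0.0
```

{"api": "send_rows", "payload": {"motion": [{"tx":0,"ty":0,"tz":0.004,"rx":0,"ry":0,"rz":0,"gripper":1},{"tx":0,"ty":0,"tz":0.004,"rx":0,"ry":0,"rz":0,"gripper":1},{"tx":0,"ty":0,"tz":0.004,"rx":0,"ry":0,"rz":0,"gripper":1}]}}

```text
time_s: 7.58
ee_pos: [535.3, -174.2, 20.3]
ee_rot: [180.0, 0.0, 93.6]
force: [-0.2, 1.5, -0.8]
gripper_width: 0.7
gripper_force: 0.0
```

{"api": "send_rows", "payload": {"motion": [{"tx":0,"ty":0,"tz":0.004,"rx":0,"ry":0,"rz":0,"gripper":1},{"tx":0,"ty":0,"tz":0.004,"rx":0,"ry":0,"rz":0,"gripper":1}]}}

```text
time_s: 7.82
ee_pos: [535.3, -174.2, 16.3]
ee_rot: [-180.0, 0.0, 93.6]
force: [-0.1, -0.9, 0.1]
gripper_width: 0.8
gripper_force: 0.0
```

```bash
python3 -c "
from h import *
s=grab('scene');f=s['frame'].copy();e=env.state()['ee_pos']
c=proj(s,[e])[0];print(c,e)
cv2.imwrite('pics/p1.png',cv2.cvtColor(cv2.resize(f[200:330,180:360],(800,578),interpolation=2),4));print(env.state()['effort'].round(1))"
```

```text
[279.65410324 284.6281153 ] [ 535.13189213 -174.12091022   16.02243564]
[  0.  -43.9 -18.3   0.    0.    0. ]
```

View pics/p1.png

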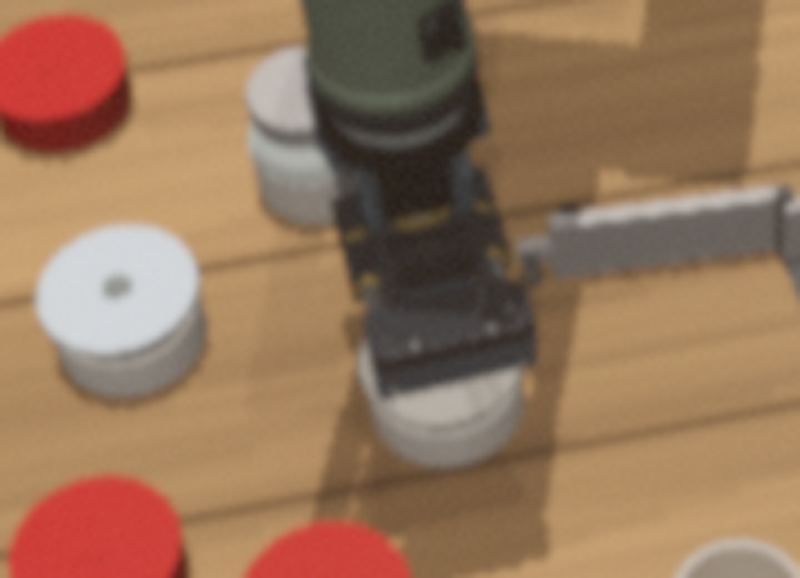

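{"api": "send_rows", "payload": {"motion": [{"tx":0,"ty":0,"tz":0.004,"rx":0,"ry":0,"rz":0,"gripper":1},{"tx":0,"ty":0,"tz":0.004,"rx":0,"ry":0,"rz":0,"gripper":1}]}}

```text
time_s: 8.12
ee_pos: [535.4, -174.3, 13.0]
ee_rot: [180.0, 0.0, 93.6]
force: [-1.8, 0.6, 6.6]
gripper_width: 0.5
gripper_force: 3.5
```

{"api": "send_rows", "payload": {"motion": [{"tx":0,"ty":0,"tz":0.004,"rx":0,"ry":0,"rz":0,"gripper":1},{"tx":0,"ty":0,"tz":0.004,"rx":0,"ry":0,"rz":0,"gripper":1}]}}

```text
time_s: 8.38
ee_pos: [535.5, -174.3, 9.4]
ee_rot: [180.0, 0.0, 93.6]
force: [-2.2, 0.8, 7.4]
gripper_width: 0.8
gripper_force: 3.5
```

{"api": "send_rows", "payload": {"motion": [{"tx":0,"ty":0,"tz":0.004,"rx":0,"ry":0,"rz":0,"gripper":1},{"tx":0,"ty":0,"tz":0.004,"rx":0,"ry":0,"rz":0,"gripper":1}]}}

```text
time_s: 8.62
ee_pos: [535.5, -174.3, 5.4]
ee_rot: [180.0, 0.0, 93.6]
force: [-1.5, 0.7, 7.1]
gripper_width: 0.5
gripper_force: 3.5
```

{"api": "send_rows", "payload": {"motion": [{"tx":0,"ty":0,"tz":0.002,"rx":0,"ry":0,"rz":0,"gripper":1},{"tx":0,"ty":0,"tz":0.002,"rx":0,"ry":0,"rz":0,"gripper":1}]}}

```text
time_s: 8.88
ee_pos: [535.5, -174.3, 3.7]
ee_rot: [180.0, 0.0, 93.6]
force: [-4.2, 1.9, 13.1]
gripper_width: 0.4
gripper_force: 6.8
```

{"api": "send_rows", "payload": {"motion": [{"tx":0,"ty":0,"tz":0.002,"rx":0,"ry":0,"rz":0,"gripper":1},{"tx":0,"ty":0,"tz":0,"rx":0,"ry":0,"rz":0,"gripper":1}]}}

```text
time_s: 9.12
ee_pos: [535.5, -174.3, 3.7]
ee_rot: [180.0, 0.0, 93.6]
force: [-4.6, 1.7, 15.0]
gripper_width: 0.4
gripper_force: 7.6
```

{"api": "send_rows", "payload": {"motion": [{"tx":0,"ty":0,"tz":-0.05,"rx":0,"ry":0,"rz":0,"gripper":1},{"tx":0,"ty":0,"tz":-0.05,"rx":0,"ry":0,"rz":0,"gripper":1},{"tx":0,"ty":0,"tz":-0.03,"rx":0,"ry":0,"rz":0,"gripper":1},{"tx":-0.07,"ty":-0.04,"tz":0,"rx":0,"ry":0,"rz":0,"gripper":1},{"tx":-0.07,"ty":-0.04,"tz":0,"rx":0,"ry":0,"rz":0,"gripper":1},{"tx":-0.07,"ty":-0.04,"tz":0,"rx":0,"ry":0,"rz":0,"gripper":1},{"tx":-0.07,"ty":-0.04,"tz":0,"rx":0,"ry":0,"rz":0,"gripper":1},{"tx":0,"ty":0,"tz":0,"rx":0,"ry":0,"rz":0,"gripper":1},{"tx":0,"ty":0,"tz":0,"rx":0,"ry":0,"rz":0,"gripper":1}]}}

```text
time_s: 10.25
ee_pos: [464.1, -318.4, 66.2]
ee_rot: [-180.0, -0.0, 93.5]
force: [-0.2, -0.3, -0.5]
gripper_width: 0.6
gripper_force: 0.0
```

```bash
python3 -c "
from h import *
locate();go((456.5,-334.8,16))"
```

```text
blob [ 18.2 145. ] [  47   38 1277] world [725.7 684.8] warmer 648.2 -227.5
blob [367.  230.5] [ 35  34 952] world [ 537.3 -174.3] warmer -197.7 13.2
blob [634.4 258.8] [ 13  64 572] world [ 487.2 -815.9] warmer -835.0 102.6
t 10.3 pos [ 464.4 -318.    66.2] [-1.7998e+02 -4.0000e-02  9.3590e+01] w 0.5 F [ 0.3 -0.8  0.2] 
-> total t [-0.0326 -0.0177  0.1004] r [-0.001 -0.001  0.003]
```

{"api": "send_rows", "payload": {"motion": [{"tx":-0.033,"ty":-0.018,"tz":0.03,"rx":0,"ry":0,"rz":0,"gripper":1},{"tx":0,"ty":0,"tz":0.03,"rx":0,"ry":0,"rz":0,"gripper":1},{"tx":0,"ty":0,"tz":0.03,"rx":0,"ry":0,"rz":0,"gripper":1},{"tx":0,"ty":0,"tz":0.008,"rx":0,"ry":0,"rz":0,"gripper":1},{"tx":0,"ty":0,"tz":0.006,"rx":0,"ry":0,"rz":0,"gripper":1},{"tx":0,"ty":0,"tz":0.006,"rx":0,"ry":0,"rz":0,"gripper":1},{"tx":0,"ty":0,"tz":0.006,"rx":0,"ry":0,"rz":0,"gripper":1},{"tx":0,"ty":0,"tz":0.006,"rx":0,"ry":0,"rz":0,"gripper":1},{"tx":0,"ty":0,"tz":0,"rx":0,"ry":0,"rz":0,"gripper":1},{"tx":0,"ty":0,"tz":0,"rx":0,"ry":0,"rz":0,"gripper":1}]}}

```text
time_s: 11.55
ee_pos: [456.4, -335.8, 6.4]
ee_rot: [180.0, 0.0, 93.6]
force: [-1.2, 2.3, 6.7]
gripper_width: 0.7
gripper_force: 3.1
```

{"api": "send_rows", "payload": {"motion": [{"tx":0,"ty":0,"tz":0.004,"rx":0,"ry":0,"rz":0,"gripper":1},{"tx":0,"ty":0,"tz":0.002,"rx":0,"ry":0,"rz":0,"gripper":1},{"tx":0,"ty":0,"tz":0.001,"rx":0,"ry":0,"rz":0,"gripper":1},{"tx":0,"ty":0,"tz":0,"rx":0,"ry":0,"rz":0,"gripper":1}]}}

```text
time_s: 12.05
ee_pos: [456.4, -335.8, 3.5]
ee_rot: [180.0, 0.0, 93.6]
force: [-2.9, 2.0, 9.2]
gripper_width: 0.5
gripper_force: 4.7
```

{"api": "send_rows", "payload": {"motion": [{"tx":0,"ty":0,"tz":0.002,"rx":0,"ry":0,"rz":0,"gripper":1},{"tx":0,"ty":0,"tz":0.001,"rx":0,"ry":0,"rz":0,"gripper":1},{"tx":0,"ty":0,"tz":0,"rx":0,"ry":0,"rz":0,"gripper":1}]}}

```text
time_s: 12.42
ee_pos: [456.7, -336.0, 3.2]
ee_rot: [179.9, 0.1, 93.6]
force: [-3.2, 3.3, 16.4]
gripper_width: 0.1
gripper_force: 8.4
```

{"api": "send_rows", "payload": {"motion": [{"tx":0,"ty":0,"tz":-0.04,"rx":0,"ry":0,"rz":0,"gripper":1},{"tx":0,"ty":0,"tz":-0.05,"rx":0,"ry":0,"rz":0,"gripper":-0.2},{"tx":0,"ty":0,"tz":0,"rx":0,"ry":0,"rz":0,"gripper":-0.2},{"tx":0,"ty":0,"tz":0,"rx":0,"ry":0,"rz":0,"gripper":-0.2}]}}

```text
time_s: 12.92
ee_pos: [455.9, -335.7, 44.8]
ee_rot: [-180.0, -0.0, 93.6]
force: [-0.2, 1.0, -0.3]
gripper_width: 27.8
gripper_force: 0.0
```

```bash
python3 -c "
from h import *
P=wf(-268,13,-10);print(P);go(P,93.5)"
```

```text
[ 541.83510608 -244.49573618  -10.        ]
t 12.925 pos [ 455.9 -335.7   44.8] [-1.7997e+02 -2.0000e-02  9.3560e+01] w 27.8 F [-0.2  1.  -0.3] 
-> total t [0.1713 0.1829 0.1096] r [-0.001 -0.001  0.002]
```

{"api": "send_rows", "payload": {"motion": [{"tx":0.057,"ty":0.061,"tz":0,"rx":0,"ry":0,"rz":0,"gripper":-0.2},{"tx":0.057,"ty":0.061,"tz":0,"rx":0,"ry":0,"rz":0,"gripper":-0.2},{"tx":0.057,"ty":0.061,"tz":0,"rx":0,"ry":0,"rz":0,"gripper":-0.2},{"tx":0,"ty":0,"tz":0.05,"rx":0,"ry":0,"rz":0,"gripper":-0.2},{"tx":0,"ty":0,"tz":0.03,"rx":0,"ry":0,"rz":0,"gripper":-0.2},{"tx":0,"ty":0,"tz":0.015,"rx":0,"ry":0,"rz":0,"gripper":-0.2},{"tx":0,"ty":0,"tz":0.01,"rx":0,"ry":0,"rz":0,"gripper":-0.2},{"tx":0,"ty":0,"tz":0.005,"rx":0,"ry":0,"rz":0,"gripper":-0.2},{"tx":0,"ty":0,"tz":0,"rx":0,"ry":0,"rz":0,"gripper":-0.2}]}}

```text
time_s: 14.05
ee_pos: [542.3, -245.2, -9.3]
ee_rot: [180.0, 0.0, 93.5]
force: [0.1, 0.6, -0.1]
gripper_width: 54.6
gripper_force: 0.0
```

```bash
python3 -c "
from h import *
s=grab('scene');f=s['frame'];locate();go(wf(-100,0,-10))
cv2.imwrite('pics/p2.png',cv2.cvtColor(cv2.resize(f[200:330,180:360],(800,578),interpolation=2),4))"
```

```text
blob [ 18.2 144.9] [  47   38 1270] world [725.8 684.9] warmer 648.4 -227.6
blob [362.6 227.3] [ 34  33 591] world [ 544.6 -163.7] warmer -187.5 5.3
blob [634.5 258.8] [ 12  64 567] world [ 487.2 -816. ] warmer -835.1 102.6
t 14.15 pos [ 542.5 -245.2   -9.1] [1.7995e+02 3.0000e-02 9.3540e+01] w 54.6 F [ 0.8  0.7 -0.3] 
-> total t [0.3375 0.0248 0.0017] r [0.002 0.001 0.001]
```

View pics/p2.png

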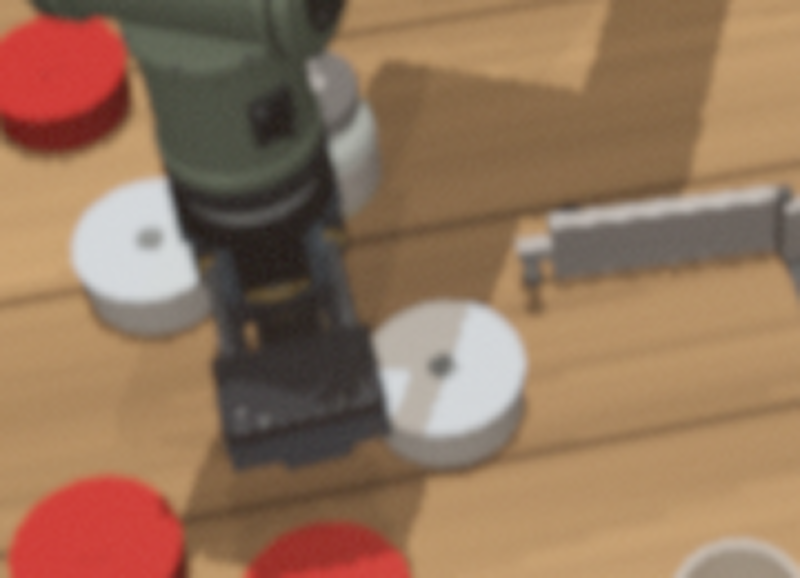

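Tub2 has been knocked aside (its dot is now at scene (214,253)), both lids are flat, and tub1 sits just ahead of the fingers. I'll push tub1 toward the doorway.

{"api": "send_rows", "payload": {"motion": [{"tx":0.03,"ty":0,"tz":0,"rx":0,"ry":0,"rz":0,"gripper":-0.2},{"tx":0.02,"ty":0,"tz":0,"rx":0,"ry":0,"rz":0,"gripper":-0.2},{"tx":0.03,"ty":0.002,"tz":0,"rx":0,"ry":0,"rz":0,"gripper":-0.2},{"tx":0.03,"ty":0.003,"tz":0,"rx":0,"ry":0,"rz":0,"gripper":-0.2},{"tx":0.03,"ty":0.003,"tz":0,"rx":0,"ry":0,"rz":0,"gripper":-0.2},{"tx":0.03,"ty":0.003,"tz":0,"rx":0,"ry":0,"rz":0,"gripper":-0.2},{"tx":0.03,"ty":0.003,"tz":0,"rx":0,"ry":0,"rz":0,"gripper":-0.2},{"tx":0.03,"ty":0.003,"tz":0,"rx":0,"ry":0,"rz":0,"gripper":-0.2},{"tx":0.03,"ty":0.003,"tz":0,"rx":0,"ry":0,"rz":0,"gripper":-0.2},{"tx":0.03,"ty":0.003,"tz":0,"rx":0,"ry":0,"rz":0,"gripper":-0.2},{"tx":0.02,"ty":0.002,"tz":0,"rx":0,"ry":0,"rz":0,"gripper":-0.2},{"tx":0,"ty":0,"tz":0,"rx":0,"ry":0,"rz":0,"gripper":-0.2}]}}

```text
time_s: 15.65
ee_pos: [544.9, -88.4, -9.7]
ee_rot: [-180.0, -0.0, 93.6]
force: [0.4, -0.7, -0.2]
gripper_width: 54.6
gripper_force: 0.0
```

```bash
python3 -c "
from h import *
s=grab('scene');f=s['frame'];locate();go(wf(10,0,-10))
cv2.imwrite('pics/p3.png',cv2.cvtColor(cv2.resize(f[190:350,180:400],(800,582),interpolation=2),4))"
```

```text
blob [ 18.2 144.9] [  47   38 1271] world [725.8 684.9] warmer 648.3 -227.7
blob [634.5 258.7] [ 13  65 570] world [ 487.4 -816. ] warmer -835.1 102.4
blob [426.3 281.5] [ 36  36 984] world [ 418.4 -316.2] warmer -332.0 140.6
blob [388.7 300.6] [ 27  29 600] world [ 370.8 -227.4] warmer -240.5 182.6
t 15.75 pos [544.9 -89.2  -9.7] [-1.7997e+02 -2.0000e-02  9.3560e+01] w 54.9 F [-0.1 -0.4  0.4] 
-> total t [0.2464 0.0009 0.0006] r [-0.001 -0.001  0.002]
```

View pics/p3.png

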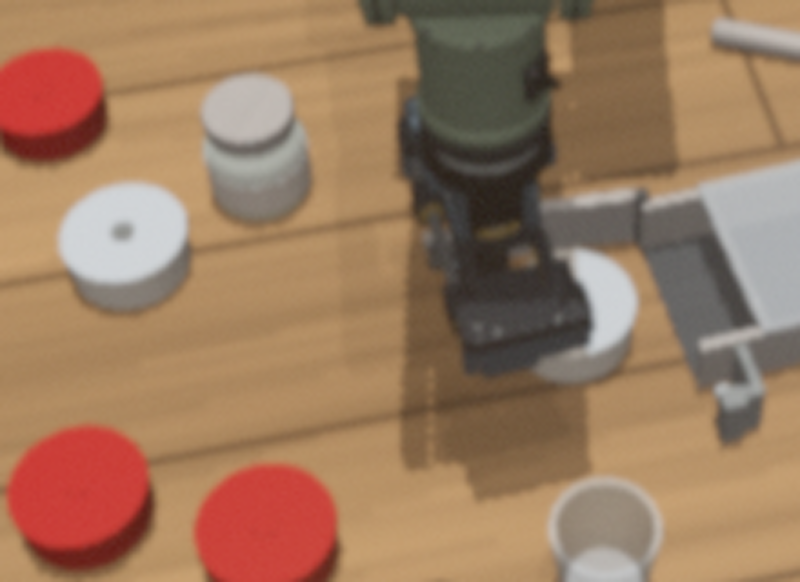

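Tub1 is cradled in front of the fingers at the doorway. Tub2 is now at (418,-316). I'll push tub1 on in.

{"api": "send_rows", "payload": {"motion": [{"tx":0.025,"ty":0,"tz":0,"rx":0,"ry":0,"rz":0,"gripper":-0.2},{"tx":0.03,"ty":0,"tz":0,"rx":0,"ry":0,"rz":0,"gripper":-0.2},{"tx":0.03,"ty":0,"tz":0,"rx":0,"ry":0,"rz":0,"gripper":-0.2},{"tx":0.03,"ty":0,"tz":0,"rx":0,"ry":0,"rz":0,"gripper":-0.2},{"tx":0.03,"ty":0,"tz":0,"rx":0,"ry":0,"rz":0,"gripper":-0.2},{"tx":0.03,"ty":0,"tz":0,"rx":0,"ry":0,"rz":0,"gripper":-0.2},{"tx":0.03,"ty":0,"tz":0,"rx":0,"ry":0,"rz":0,"gripper":-0.2},{"tx":0.02,"ty":0,"tz":0,"rx":0,"ry":0,"rz":0,"gripper":-0.2},{"tx":0.01,"ty":0,"tz":0,"rx":0,"ry":0,"rz":0,"gripper":-0.2},{"tx":0,"ty":0,"tz":0,"rx":0,"ry":0,"rz":0,"gripper":-0.2}]}}

```text
time_s: 17.0
ee_pos: [537.8, 28.2, -9.5]
ee_rot: [180.0, -0.0, 93.6]
force: [0.8, 0.5, 0.5]
gripper_width: 54.7
gripper_force: 0.0
```

{"api": "send_rows", "payload": {"motion": [{"tx":-0.04,"ty":0,"tz":0,"rx":0,"ry":0,"rz":0,"gripper":-0.2},{"tx":-0.04,"ty":0,"tz":-0.08,"rx":0,"ry":0,"rz":0,"gripper":-0.2},{"tx":-0.1,"ty":0,"tz":-0.08,"rx":0,"ry":0,"rz":0,"gripper":-0.2},{"tx":-0.12,"ty":0,"tz":0,"rx":0,"ry":0,"rz":0,"gripper":-0.2},{"tx":-0.12,"ty":0,"tz":0,"rx":0,"ry":0,"rz":0,"gripper":-0.2},{"tx":0,"ty":0,"tz":0,"rx":0,"ry":0,"rz":0,"gripper":-0.2},{"tx":0,"ty":0,"tz":0,"rx":0,"ry":0,"rz":0,"gripper":-0.2}]}}

```text
time_s: 17.88
ee_pos: [550.0, -181.3, 69.2]
ee_rot: [-180.0, -0.0, 93.4]
force: [0.2, 0.6, -0.0]
gripper_width: 54.8
gripper_force: 0.0
```

```bash
python3 -c "
from h import *
s=grab('scene');f=s['frame'];t=grab('top');locate();go(wf(-300,0,60))
a=cv2.resize(f[190:350,260:480],(480,350),interpolation=2);b=cv2.resize(t['frame'][170:310,150:278],(320,350),interpolation=2)
cv2.imwrite('pics/p4.png',cv2.cvtColor(np.hstack([a,b]),4))"
```

```text
blob [ 18.2 144.9] [  47   38 1271] world [725.8 684.8] warmer 648.3 -227.7
blob [634.5 258.8] [ 13  64 567] world [ 487.2 -815.9] warmer -835.0 102.7
blob [426.3 281.5] [ 36  36 981] world [ 418.3 -316.3] warmer -332.1 140.7
t 18.025 pos [ 550.5 -179.6   69.4] [-1.7997e+02 -2.0000e-02  9.3630e+01] w 54.9 F [-0.2 -0.2  0.5] 
-> total t [-0.1925  0.0004  0.0187] r [-0.001 -0.001  0.004]
```

View pics/p4.png

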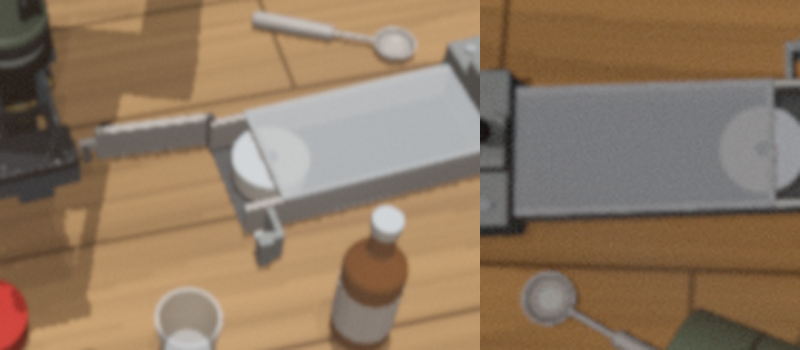

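Tub1 is inside, at about x≈45 mm. Next I'll grasp tub2 at warmer (-332,141) and drag it into the lane.

```bash
python3 -c "
from h import *
P=wf(-332,140.7,30);print(P);go(P)"
```

```text
[ 418.3039404  -316.21282693   30.        ]
t 18.025 pos [ 550.5 -179.6   69.4] [-1.7997e+02 -2.0000e-02  9.3630e+01] w 54.9 F [-0.2 -0.2  0.5] 
-> total t [-0.256  -0.2811  0.0788] r [-0.001 -0.001  0.004]
```

{"api": "send_rows", "payload": {"motion": [{"tx":-0.1,"ty":0,"tz":0,"rx":0,"ry":0,"rz":0,"gripper":-1},{"tx":-0.1,"ty":-0.05,"tz":0,"rx":0,"ry":0,"rz":0,"gripper":-1},{"tx":-0.056,"ty":-0.09,"tz":0,"rx":0,"ry":0,"rz":0,"gripper":-1},{"tx":0,"ty":-0.09,"tz":0,"rx":0,"ry":0,"rz":0,"gripper":-1},{"tx":0,"ty":-0.051,"tz":0.03,"rx":0,"ry":0,"rz":0,"gripper":-1},{"tx":0,"ty":0,"tz":0.04,"rx":0,"ry":0,"rz":0,"gripper":-1},{"tx":0,"ty":0,"tz":0,"rx":0,"ry":0,"rz":0,"gripper":-1},{"tx":0,"ty":0,"tz":0,"rx":0,"ry":0,"rz":0,"gripper":-1},{"tx":0,"ty":0,"tz":0,"rx":0,"ry":0,"rz":0,"gripper":-1}]}}

```text
time_s: 19.15
ee_pos: [419.5, -317.1, 35.3]
ee_rot: [179.9, 0.1, 93.6]
force: [0.3, -1.0, 0.0]
gripper_width: 91.2
gripper_force: 0.0
```

```bash
python3 -c "
from h import *
go(wf(-332,140.7,-8))"
```

```text
t 19.15 pos [ 419.5 -317.1   35.3] [1.7993e+02 7.0000e-02 9.3620e+01] w 91.2 F [ 0.3 -1.   0. ] 
-> total t [ 0.0021 -0.0023  0.0865] r [0.002 0.002 0.004]
```

{"api": "send_rows", "payload": {"motion": [{"tx":0.002,"ty":-0.002,"tz":0.015,"rx":0,"ry":0,"rz":0,"gripper":-1},{"tx":0,"ty":0,"tz":0.008,"rx":0,"ry":0,"rz":0,"gripper":-1},{"tx":0,"ty":0,"tz":0.008,"rx":0,"ry":0,"rz":0,"gripper":-1},{"tx":0,"ty":0,"tz":0.008,"rx":0,"ry":0,"rz":0,"gripper":-1},{"tx":0,"ty":0,"tz":0.006,"rx":0,"ry":0,"rz":0,"gripper":-1},{"tx":0,"ty":0,"tz":0,"rx":0,"ry":0,"rz":0,"gripper":-1}]}}

```text
time_s: 19.9
ee_pos: [417.3, -316.0, 11.7]
ee_rot: [-180.0, -0.0, 93.6]
force: [1.0, 0.1, 0.5]
gripper_width: 91.3
gripper_force: 0.0
```

{"api": "send_rows", "payload": {"motion": [{"tx":0,"ty":0,"tz":0.006,"rx":0,"ry":0,"rz":0,"gripper":-1},{"tx":0,"ty":0,"tz":0.006,"rx":0,"ry":0,"rz":0,"gripper":-1},{"tx":0,"ty":0,"tz":0,"rx":0,"ry":0,"rz":0,"gripper":-1}]}}

```text
time_s: 20.27
ee_pos: [417.2, -315.9, 5.8]
ee_rot: [-180.0, -0.0, 93.6]
force: [-0.6, 0.2, 0.1]
gripper_width: 91.1
gripper_force: 0.0
```

{"api": "send_rows", "payload": {"motion": [{"tx":0,"ty":0,"tz":0.005,"rx":0,"ry":0,"rz":0,"gripper":-1},{"tx":0,"ty":0,"tz":0.005,"rx":0,"ry":0,"rz":0,"gripper":-1}]}}

```text
time_s: 20.52
ee_pos: [417.5, -316.1, 0.9]
ee_rot: [180.0, 0.0, 93.6]
force: [-0.4, -1.7, -0.4]
gripper_width: 91.2
gripper_force: 0.0
```

{"api": "send_rows", "payload": {"motion": [{"tx":0,"ty":0,"tz":0.008,"rx":0,"ry":0,"rz":0,"gripper":-1},{"tx":0,"ty":0,"tz":0.008,"rx":0,"ry":0,"rz":0,"gripper":-1},{"tx":0,"ty":0,"tz":0,"rx":0,"ry":0,"rz":0,"gripper":-1}]}}

```text
time_s: 20.9
ee_pos: [417.1, -315.9, -7.4]
ee_rot: [-180.0, -0.0, 93.6]
force: [-0.2, -0.7, -0.0]
gripper_width: 91.2
gripper_force: 0.0
```

{"api": "send_rows", "payload": {"motion": [{"tx":0,"ty":0,"tz":0.006,"rx":0,"ry":0,"rz":0,"gripper":-0.6},{"tx":0,"ty":0,"tz":0,"rx":0,"ry":0,"rz":0,"gripper":0},{"tx":0,"ty":0,"tz":0,"rx":0,"ry":0,"rz":0,"gripper":0},{"tx":0,"ty":0,"tz":0,"rx":0,"ry":0,"rz":0,"gripper":0}], "grip_force": 10}}

```text
time_s: 21.4
ee_pos: [418.0, -316.6, -9.7]
ee_rot: [179.9, 0.1, 93.6]
force: [2.8, -1.0, 1.6]
gripper_width: 83.5
gripper_force: 10.0
```

```bash
python3 -c "
from h import *
go(wf(-300,0,-9))"
```

```text
t 21.4 pos [ 418.  -316.6   -9.7] [1.7993e+02 7.0000e-02 9.3560e+01] w 83.5 F [ 2.8 -1.   1.6] 
-> total t [ 0.0645  0.282  -0.0011] r [0.002 0.002 0.002]
```

{"api": "send_rows", "payload": {"motion": [{"tx":0,"ty":0.025,"tz":0,"rx":0,"ry":0,"rz":0,"gripper":0},{"tx":0,"ty":0.04,"tz":0,"rx":0,"ry":0,"rz":0,"gripper":0},{"tx":0,"ty":0.04,"tz":0,"rx":0,"ry":0,"rz":0,"gripper":0},{"tx":0,"ty":0.04,"tz":0,"rx":0,"ry":0,"rz":0,"gripper":0},{"tx":0.02,"ty":0.04,"tz":0,"rx":0,"ry":0,"rz":0,"gripper":0},{"tx":0.03,"ty":0.04,"tz":0,"rx":0,"ry":0,"rz":0,"gripper":0},{"tx":0.04,"ty":0.03,"tz":0,"rx":0,"ry":0,"rz":0,"gripper":0},{"tx":0.04,"ty":0.027,"tz":0,"rx":0,"ry":0,"rz":0,"gripper":0},{"tx":0.04,"ty":0,"tz":0,"rx":0,"ry":0,"rz":0,"gripper":0},{"tx":0.04,"ty":0,"tz":0,"rx":0,"ry":0,"rz":0,"gripper":0},{"tx":0.04,"ty":0,"tz":0,"rx":0,"ry":0,"rz":0,"gripper":0},{"tx":0.04,"ty":0,"tz":0,"rx":0,"ry":0,"rz":0,"gripper":0}]}}

```text
time_s: 22.9
ee_pos: [548.5, -161.4, -10.0]
ee_rot: [-180.0, 0.0, 93.6]
force: [0.1, -2.8, 3.4]
gripper_width: 83.3
gripper_force: 10.0
```

```bash
python3 -c "
from h import *
go(wf(-75,0,-9));locate()"
```

```text
t 22.9 pos [ 548.5 -161.4  -10. ] [-179.97    0.     93.55] w 83.3 F [ 0.1 -2.8  3.4] 
-> total t [ 0.221   0.0025 -0.0019] r [-0.001  0.     0.002]
blob [ 18.2 144.9] [  47   38 1276] world [725.8 684.7] warmer 648.2 -227.6
blob [634.5 258.9] [ 13  64 571] world [ 487.  -815.9] warmer -835.0 102.8
```

{"api": "send_rows", "payload": {"motion": [{"tx":0.04,"ty":0,"tz":0,"rx":0,"ry":0,"rz":0,"gripper":0},{"tx":0.04,"ty":0.001,"tz":0,"rx":0,"ry":0,"rz":0,"gripper":0},{"tx":0.04,"ty":0.001,"tz":0,"rx":0,"ry":0,"rz":0,"gripper":0},{"tx":0.04,"ty":0,"tz":0,"rx":0,"ry":0,"rz":0,"gripper":0},{"tx":0.03,"ty":0,"tz":0,"rx":0,"ry":0,"rz":0,"gripper":0},{"tx":0.02,"ty":0,"tz":0,"rx":0,"ry":0,"rz":0,"gripper":0},{"tx":0,"ty":0,"tz":0,"rx":0,"ry":0,"rz":0,"gripper":-0.9},{"tx":0,"ty":0,"tz":0,"rx":0,"ry":0,"rz":0,"gripper":-0.95},{"tx":0,"ty":0,"tz":0,"rx":0,"ry":0,"rz":0,"gripper":-0.95}]}}

```text
time_s: 24.08
ee_pos: [543.3, -57.9, -10.4]
ee_rot: [-180.0, -0.0, 93.5]
force: [-1.1, 0.0, 0.5]
gripper_width: 89.2
gripper_force: 0.0
```

{"api": "send_rows", "payload": {"motion": [{"tx":0,"ty":0,"tz":-0.05,"rx":0,"ry":0,"rz":0,"gripper":-0.95},{"tx":0,"ty":0,"tz":-0.07,"rx":0,"ry":0,"rz":0,"gripper":-0.95},{"tx":-0.08,"ty":0,"tz":0,"rx":0,"ry":0,"rz":0,"gripper":-0.2},{"tx":-0.07,"ty":0,"tz":0,"rx":0,"ry":0,"rz":0,"gripper":-0.2},{"tx":0,"ty":0,"tz":0,"rx":0,"ry":0,"rz":0,"gripper":-0.2},{"tx":0,"ty":0,"tz":0.05,"rx":0,"ry":0,"rz":0,"gripper":-0.2},{"tx":0,"ty":0,"tz":0.04,"rx":0,"ry":0,"rz":0,"gripper":-0.2},{"tx":0,"ty":0,"tz":0.03,"rx":0,"ry":0,"rz":0,"gripper":-0.2},{"tx":0,"ty":0,"tz":0,"rx":0,"ry":0,"rz":0,"gripper":-0.2}]}}

```text
time_s: 25.2
ee_pos: [547.3, -132.0, -11.2]
ee_rot: [-179.8, -0.1, 93.6]
force: [-0.2, -0.5, 0.2]
gripper_width: 54.8
gripper_force: 0.0
```

```bash
python3 -c "
from h import *
go(wf(15,0,-10))
s=grab('scene');f=s['frame'];t=grab('top')
a=cv2.resize(f[190:350,240:460],(480,350),interpolation=2);b=cv2.resize(t['frame'][170:310,240:368],(320,350),interpolation=2)
cv2.imwrite('pics/p5.png',cv2.cvtColor(np.hstack([a,b]),4))"
```

```text
t 25.2 pos [ 547.3 -132.   -11.2] [-1.7985e+02 -6.0000e-02  9.3560e+01] w 54.8 F [-0.2 -0.5  0.2] 
-> total t [ 0.3421  0.0015 -0.002 ] r [-0.005 -0.002  0.002]
```

View pics/p5.png

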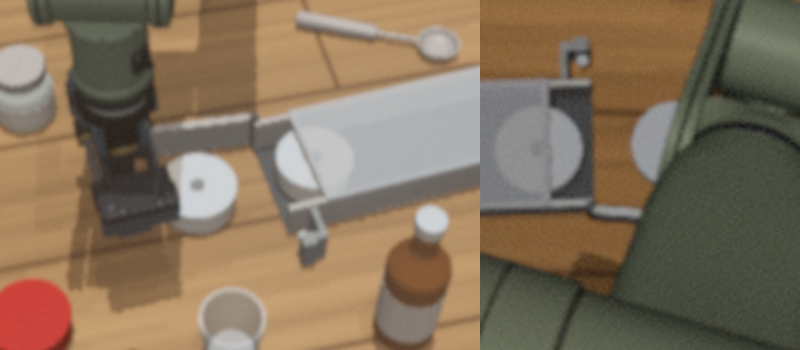

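{"api": "send_rows", "payload": {"motion": [{"tx":0.025,"ty":0,"tz":0,"rx":0,"ry":0,"rz":0,"gripper":-0.2},{"tx":0.03,"ty":0,"tz":0,"rx":0,"ry":0,"rz":0,"gripper":-0.2},{"tx":0.03,"ty":0,"tz":0,"rx":0,"ry":0,"rz":0,"gripper":-0.2},{"tx":0.03,"ty":0,"tz":0,"rx":0,"ry":0,"rz":0,"gripper":-0.2},{"tx":0.03,"ty":0,"tz":0,"rx":0,"ry":0,"rz":0,"gripper":-0.2},{"tx":0.03,"ty":0,"tz":0,"rx":0,"ry":0,"rz":0,"gripper":-0.2},{"tx":0.03,"ty":0,"tz":0,"rx":0,"ry":0,"rz":0,"gripper":-0.2},{"tx":0.03,"ty":0,"tz":0,"rx":0,"ry":0,"rz":0,"gripper":-0.2},{"tx":0.03,"ty":0,"tz":0,"rx":0,"ry":0,"rz":0,"gripper":-0.2},{"tx":0.03,"ty":0,"tz":0,"rx":0,"ry":0,"rz":0,"gripper":-0.2},{"tx":0.03,"ty":0,"tz":0,"rx":0,"ry":0,"rz":0,"gripper":-0.2},{"tx":0.02,"ty":0,"tz":0,"rx":0,"ry":0,"rz":0,"gripper":-0.2}]}}

```text
time_s: 26.8
ee_pos: [537.3, 40.5, -10.1]
ee_rot: [-180.0, 0.0, 93.6]
force: [0.7, -4.5, 3.9]
gripper_width: 54.8
gripper_force: 2.3
```

{"api": "send_rows", "payload": {"motion": [{"tx":0,"ty":0,"tz":0,"rx":0,"ry":0,"rz":0,"gripper":-0.2},{"tx":0,"ty":0,"tz":0,"rx":0,"ry":0,"rz":0,"gripper":-0.2}]}}

```text
time_s: 27.05
ee_pos: [537.0, 40.0, -10.4]
ee_rot: [-179.9, -0.0, 93.5]
force: [0.0, -0.1, -0.0]
gripper_width: 54.8
gripper_force: 0.0
```

{"api": "send_rows", "payload": {"motion": [{"tx":-0.04,"ty":0,"tz":0,"rx":0,"ry":0,"rz":0,"gripper":-0.2},{"tx":-0.04,"ty":0,"tz":-0.08,"rx":0,"ry":0,"rz":0,"gripper":1},{"tx":-0.1,"ty":0,"tz":-0.08,"rx":0,"ry":0,"rz":0,"gripper":1},{"tx":-0.1,"ty":0,"tz":0,"rx":0,"ry":0,"rz":0,"gripper":1},{"tx":-0.1,"ty":0,"tz":0,"rx":0,"ry":0,"rz":0,"gripper":1},{"tx":-0.05,"ty":0,"tz":0,"rx":0,"ry":0,"rz":0,"gripper":1},{"tx":0,"ty":0,"tz":0,"rx":0,"ry":0,"rz":0,"gripper":1},{"tx":0,"ty":0,"tz":0,"rx":0,"ry":0,"rz":0,"gripper":1}]}}

```text
time_s: 28.05
ee_pos: [550.2, -173.9, 68.7]
ee_rot: [-180.0, -0.0, 93.5]
force: [-0.2, 0.4, -0.7]
gripper_width: 0.4
gripper_force: 0.0
```

```bash
python3 -c "
from h import *
go(wf(-110,110,40))
s=grab('scene');f=s['frame'];t=grab('top')
a=cv2.resize(f[190:350,260:480],(480,350),interpolation=2);b=cv2.resize(t['frame'][170:310,220:348],(320,350),interpolation=2)
cv2.imwrite('pics/p6.png',cv2.cvtColor(np.hstack([a,b]),4))"
```

```text
t 28.05 pos [ 550.2 -173.9   68.7] [-1.7996e+02 -4.0000e-02  9.3500e+01] w 0.4 F [-0.2  0.4 -0.7] 
-> total t [ 0.176  -0.2194  0.0578] r [-0.001 -0.001  0.   ]
```

View pics/p6.png

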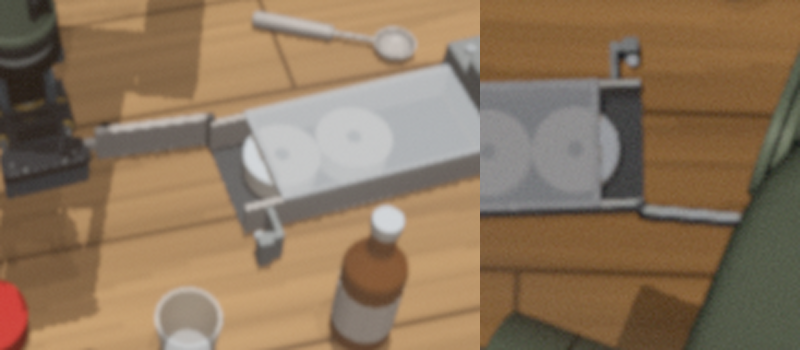

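Both tubs lie under the roof (centres about 62 and 145 mm in) with the gripper clear. Next I'll close the door with the closed fingers, from its outer face at about 85 mm from the hinge.

```bash
python3 -c "
from h import *
go(wf(-78,125,-10))
pr=np.array([-78,125.])
for th in [1.72,1.55,1.35,1.15,.95,.75,.55,.4,.25,.12,.05,0]:
    d=24 if th<1 else 20+ (1.72-th)*8
    q=np.array([0,62])+85*np.array([-np.sin(th),-np.cos(th)])+d*np.array([-np.cos(th),np.sin(th)])
    print(th,q.round(0),((q-pr)*[1,-1]/500).round(3));pr=q"
```

```text
t 28.15 pos [ 550.5 -173.1   68.9] [-1.7997e+02 -2.0000e-02  9.3600e+01] w 0.4 F [ 0.2 -0.3  0.4] 
-> total t [ 0.2388 -0.2497  0.1581] r [-0.001 -0.001  0.003]
1.72 [-81.  94.] [-0.006  0.061]
1.55 [-85.  82.] [-0.009  0.026]
1.35 [-88.  66.] [-0.005  0.032]
1.15 [-88.  50.] [0.001 0.032]
0.95 [-83.  32.] [0.009 0.035]
0.75 [-75.  16.] [0.015 0.032]
0.55 [-65.   2.] [0.021 0.028]
0.4 [-55.  -7.] [0.019 0.018]
0.25 [-44. -14.] [0.022 0.015]
0.12 [-34. -20.] [0.021 0.01 ]
0.05 [-28. -22.] [0.012 0.004]
0 [-24. -23.] [0.008 0.003]
```

{"api": "send_rows", "payload": {"motion": [{"tx":0.08,"ty":-0.083,"tz":0,"rx":0,"ry":0,"rz":0,"gripper":1},{"tx":0.08,"ty":-0.083,"tz":0,"rx":0,"ry":0,"rz":0,"gripper":1},{"tx":0.079,"ty":-0.084,"tz":0,"rx":0,"ry":0,"rz":0,"gripper":1},{"tx":0,"ty":0,"tz":0.06,"rx":0,"ry":0,"rz":0,"gripper":1},{"tx":0,"ty":0,"tz":0.06,"rx":0,"ry":0,"rz":0,"gripper":1},{"tx":0,"ty":0,"tz":0.03,"rx":0,"ry":0,"rz":0,"gripper":1},{"tx":0,"ty":0,"tz":0.008,"rx":0,"ry":0,"rz":0,"gripper":1},{"tx":0,"ty":0,"tz":0,"rx":0,"ry":0,"rz":0,"gripper":1}]}}

```text
time_s: 29.15
ee_pos: [418.9, -62.0, -9.7]
ee_rot: [180.0, 0.0, 93.6]
force: [-1.0, 0.7, 0.6]
gripper_width: 0.9
gripper_force: 0.0
```

{"api": "send_rows", "payload": {"motion": [{"tx":-0.003,"ty":0.031,"tz":0,"rx":0,"ry":0,"rz":0,"gripper":1},{"tx":-0.003,"ty":0.03,"tz":0,"rx":0,"ry":0,"rz":0,"gripper":1},{"tx":-0.009,"ty":0.026,"tz":0,"rx":0,"ry":0,"rz":0,"gripper":1},{"tx":-0.005,"ty":0.032,"tz":0,"rx":0,"ry":0,"rz":0,"gripper":1},{"tx":0.001,"ty":0.032,"tz":0,"rx":0,"ry":0,"rz":0,"gripper":1},{"tx":0.009,"ty":0.035,"tz":0,"rx":0,"ry":0,"rz":0,"gripper":1},{"tx":0.015,"ty":0.032,"tz":0,"rx":0,"ry":0,"rz":0,"gripper":1},{"tx":0.021,"ty":0.028,"tz":0,"rx":0,"ry":0,"rz":0,"gripper":1},{"tx":0.019,"ty":0.018,"tz":0,"rx":0,"ry":0,"rz":0,"gripper":1},{"tx":0.022,"ty":0.015,"tz":0,"rx":0,"ry":0,"rz":0,"gripper":1},{"tx":0,"ty":0,"tz":0,"rx":0,"ry":0,"rz":0,"gripper":1}]}}

```text
time_s: 30.52
ee_pos: [556.3, -19.2, -10.0]
ee_rot: [180.0, 0.0, 93.6]
force: [0.4, 0.1, -0.0]
gripper_width: 0.4
gripper_force: 0.0
```

```bash
python3 -c "
from h import *
go(wf(-24,-23,-10))"
```

```text
t 30.525 pos [556.3 -19.2 -10. ] [179.98   0.    93.64] w 0.4 F [ 0.4  0.1 -0. ] 
-> total t [0.0401 0.0156 0.0001] r [0.001 0.    0.005]
```

{"api": "send_rows", "payload": {"motion": [{"tx":0.015,"ty":0.008,"tz":0,"rx":0,"ry":0,"rz":0,"gripper":1},{"tx":0.013,"ty":0.004,"tz":0,"rx":0,"ry":0,"rz":0,"gripper":1},{"tx":0.01,"ty":0.003,"tz":0,"rx":0,"ry":0,"rz":0,"gripper":1},{"tx":0,"ty":0,"tz":0,"rx":0,"ry":0,"rz":0,"gripper":1}]}}

```text
time_s: 31.02
ee_pos: [562.4, -0.3, -9.9]
ee_rot: [180.0, -0.0, 93.6]
force: [0.5, 0.2, 0.8]
gripper_width: 0.4
gripper_force: 0.0
```

{"api": "send_rows", "payload": {"motion": [{"tx":0.004,"ty":0,"tz":0,"rx":0,"ry":0,"rz":0,"gripper":1},{"tx":0.004,"ty":0,"tz":0,"rx":0,"ry":0,"rz":0,"gripper":1}]}}

```text
time_s: 31.28
ee_pos: [562.2, 1.1, -9.9]
ee_rot: [180.0, 0.2, 93.7]
force: [0.8, -12.7, -0.7]
gripper_width: 0.5
gripper_force: 6.1
```

{"api": "send_rows", "payload": {"motion": [{"tx":0.002,"ty":0,"tz":0,"rx":0,"ry":0,"rz":0,"gripper":1},{"tx":0,"ty":0,"tz":0,"rx":0,"ry":0,"rz":0,"gripper":1}]}}

```text
time_s: 31.52
ee_pos: [562.2, 1.0, -9.8]
ee_rot: [180.0, 0.3, 93.7]
force: [0.2, -11.7, -0.8]
gripper_width: 0.5
gripper_force: 5.7
```

{"api": "send_rows", "payload": {"motion": [{"tx":-0.04,"ty":0,"tz":0,"rx":0,"ry":0,"rz":0,"gripper":1},{"tx":-0.08,"ty":0,"tz":-0.05,"rx":0,"ry":0,"rz":0,"gripper":1},{"tx":0,"ty":0,"tz":-0.11,"rx":0,"ry":0,"rz":0,"gripper":1},{"tx":0,"ty":0,"tz":-0.11,"rx":0,"ry":0,"rz":0,"gripper":1},{"tx":0,"ty":0,"tz":-0.08,"rx":0,"ry":0,"rz":0,"gripper":1},{"tx":0,"ty":0,"tz":0,"rx":0,"ry":0,"rz":0,"gripper":1},{"tx":0,"ty":0,"tz":0,"rx":0,"ry":0,"rz":0,"gripper":1}]}}

```text
time_s: 32.4
ee_pos: [564.8, -55.9, 164.2]
ee_rot: [-179.9, -0.0, 93.5]
force: [-0.8, -1.0, -0.4]
gripper_width: 0.4
gripper_force: 0.0
```

```bash
python3 -c "
from h import *
print('body',wf(0,0,0));go(wf(240,0,150))
s=grab('scene');f=s['frame'];t=grab('top')
a=cv2.resize(f[180:340,350:530],(400,356),interpolation=2);b=cv2.resize(t['frame'][170:310,120:300],(400,311),interpolation=2);b=cv2.copyMakeBorder(b,0,45,0,0,0)
cv2.imwrite('pics/p7.png',cv2.cvtColor(np.hstack([a,b]),4))"
```

```text
body [538.36175617  23.7968948    0.        ]
t 32.4 pos [564.8 -55.9 164.2] [-1.7991e+02 -3.0000e-02  9.3530e+01] w 0.4 F [-0.8 -1.  -0.4] 
-> total t [ 0.6423 -0.0427  0.0288] r [-0.003 -0.001  0.001]
```

View pics/p7.png

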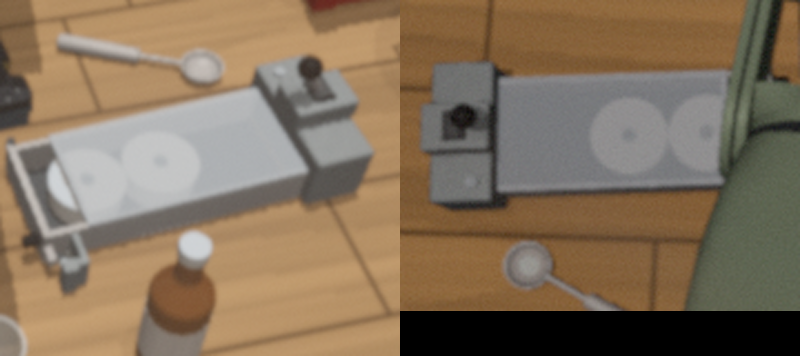

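The picture shows the door flat against the doorway, both tubs visible under the roof, and the lever tip leaning toward the doorway (top px (148,222), scene px (490,210), about warmer (299,0,133)). Now the lever.

{"api": "send_rows", "payload": {"motion": [{"tx":0.09,"ty":-0.006,"tz":0,"rx":0,"ry":0,"rz":0,"gripper":1},{"tx":0.092,"ty":-0.006,"tz":0,"rx":0,"ry":0,"rz":0,"gripper":1},{"tx":0.092,"ty":-0.006,"tz":0,"rx":0,"ry":0,"rz":0,"gripper":1},{"tx":0.092,"ty":-0.006,"tz":0,"rx":0,"ry":0,"rz":0,"gripper":1},{"tx":0.092,"ty":-0.006,"tz":0,"rx":0,"ry":0,"rz":0,"gripper":1},{"tx":0.092,"ty":-0.006,"tz":0,"rx":0,"ry":0,"rz":0,"gripper":1},{"tx":0.092,"ty":-0.006,"tz":0,"rx":0,"ry":0,"rz":0,"gripper":1},{"tx":0,"ty":0,"tz":0.07,"rx":0,"ry":0,"rz":0,"gripper":1},{"tx":0,"ty":0,"tz":0.07,"rx":0,"ry":0,"rz":0,"gripper":1},{"tx":0,"ty":0,"tz":0.014,"rx":0,"ry":0,"rz":0,"gripper":1},{"tx":0,"ty":0,"tz":0,"rx":0,"ry":0,"rz":0,"gripper":1}]}}

```text
time_s: 33.88
ee_pos: [524.6, 263.2, 87.6]
ee_rot: [-179.9, 0.0, 93.5]
force: [0.3, 0.3, 0.5]
gripper_width: 0.5
gripper_force: 0.0
```

```bash
python3 -c "
from h import *
go(wf(316,0,88))"
```

```text
t 33.875 pos [524.6 263.2  87.6] [-1.7993e+02  3.0000e-02  9.3540e+01] w 0.5 F [0.3 0.3 0.5] 
-> total t [ 0.1524 -0.0018 -0.001 ] r [-0.002  0.001  0.001]
```

{"api": "send_rows", "payload": {"motion": [{"tx":0.02,"ty":0,"tz":0,"rx":0,"ry":0,"rz":0,"gripper":1},{"tx":0.02,"ty":0,"tz":0,"rx":0,"ry":0,"rz":0,"gripper":1},{"tx":0.02,"ty":0,"tz":0,"rx":0,"ry":0,"rz":0,"gripper":1},{"tx":0.02,"ty":0,"tz":0,"rx":0,"ry":0,"rz":0,"gripper":1},{"tx":0.02,"ty":0,"tz":0,"rx":0,"ry":0,"rz":0,"gripper":1},{"tx":0.02,"ty":0,"tz":0,"rx":0,"ry":0,"rz":0,"gripper":1}]}}

```text
time_s: 34.62
ee_pos: [520.9, 324.0, 88.0]
ee_rot: [180.0, -0.0, 93.6]
force: [0.5, -2.5, 0.7]
gripper_width: 0.2
gripper_force: 0.8
```

{"api": "send_rows", "payload": {"motion": [{"tx":0.012,"ty":0,"tz":0,"rx":0,"ry":0,"rz":0,"gripper":1},{"tx":0.01,"ty":0,"tz":0,"rx":0,"ry":0,"rz":0,"gripper":1},{"tx":0.008,"ty":0,"tz":0,"rx":0,"ry":0,"rz":0,"gripper":1}]}}

```text
time_s: 35.0
ee_pos: [519.8, 335.9, 87.5]
ee_rot: [-179.9, 0.3, 93.6]
force: [1.6, -11.5, 1.8]
gripper_width: 0.9
gripper_force: 5.3
```

{"api": "send_rows", "payload": {"motion": [{"tx":-0.05,"ty":0,"tz":0,"rx":0,"ry":0,"rz":0,"gripper":1},{"tx":-0.08,"ty":0,"tz":0,"rx":0,"ry":0,"rz":0,"gripper":1},{"tx":-0.04,"ty":0,"tz":-0.1,"rx":0,"ry":0,"rz":0,"gripper":1},{"tx":-0.1,"ty":-0.05,"tz":-0.05,"rx":0,"ry":0,"rz":0,"gripper":1},{"tx":-0.1,"ty":-0.1,"tz":0,"rx":0,"ry":0,"rz":0,"gripper":1},{"tx":-0.1,"ty":-0.1,"tz":0,"rx":0,"ry":0,"rz":0,"gripper":1},{"tx":-0.1,"ty":-0.1,"tz":0,"rx":0,"ry":0,"rz":0,"gripper":1},{"tx":-0.1,"ty":0,"tz":0,"rx":0,"ry":0,"rz":0,"gripper":1},{"tx":-0.1,"ty":0,"tz":0,"rx":0,"ry":0,"rz":0,"gripper":1},{"tx":0,"ty":0,"tz":0,"rx":0,"ry":0,"rz":0,"gripper":1}]}}

```text
time_s: 36.25
ee_pos: [385.0, -41.1, 163.2]
ee_rot: [179.9, -0.0, 93.2]
force: [-0.4, 0.9, -0.4]
gripper_width: 0.6
gripper_force: 0.0
```

```bash
python3 -c "
from h import *
t=grab('top');s=grab('scene');go(wf(0,0,100))
for f,b in((t,(205,240,125,165)),(s,(195,235,470,520))):
    g=f['frame'][b[0]:b[1],b[2]:b[3]].max(2);m=(g<60).astype(np.uint8);n,l,st,c=cv2.connectedComponentsWithStats(m)
    print([(c[i]+[b[2],b[0]],st[i][4]) for i in range(1,n) if st[i][4]>8])
    print('on',proj(f,[wf(347,0,134)]),'off',proj(f,[wf(299,0,134)]))
# door: knob location vs expected when shut
for th in(0,.06,.1):
    P=np.array([-113*np.sin(th),62-113*np.cos(th)])+17*np.array([-np.cos(th),np.sin(th)]);print('knob',th,proj(t,[wf(P[0],P[1],25)]),proj(s,[wf(P[0],P[1],25)]))
for f,b in((t,(190,235,275,305)),(s,(270,310,340,385))):
    g=f['frame'][b[0]:b[1],b[2]:b[3]].max(2);m=(g<50).astype(np.uint8);n,l,st,c=cv2.connectedComponentsWithStats(m)
    print([(c[i]+[b[2],b[0]],st[i][4]) for i in range(1,n) if st[i][4]>5])
"
```

```text
t 36.35 pos [385.  -38.6 163. ] [ 1.7998e+02 -7.0000e-02  9.3410e+01] w 0.3 F [0.3 0.4 0.9] 
-> total t [0.1062 0.3136 0.1262] r [ 0.001 -0.002 -0.003]
[(array([161.40243902, 224.06097561]), np.int32(82)), (array([129.07142857, 223.0952381 ]), np.int32(84)), (array([146.75675676, 226.13513514]), np.int32(37))]
on [[125.51557089 223.35632679]] off [[147.29054892 222.69122425]]
[(array([506.7       , 207.13333333]), np.int32(30))]
on [[508.29207457 205.45986412]] off [[489.24339837 209.80681235]]
knob 0 [[291.2218809  207.60573252]] [[362.6123482  287.03542841]]
knob 0.06 [[294.00701747 208.01074849]] [[359.63401752 287.29746494]]
knob 0.1 [[295.84749203 208.37085924]] [[357.63649233 287.3897566 ]]
[(array([290.5       , 206.85714286]), np.int32(28))]
[]
```

```bash
python3 -c "
from h import *
t=grab('top');s=grab('scene')
for f0,f,b in((cv2.imread('pics/top0.png'),t,(205,240,120,165)),(cv2.imread('pics/scene0.png'),s,(195,235,470,525))):
  for im in(f0,f['frame']):
    g=im[b[0]:b[1],b[2]:b[3]].max(2)
    for th in(40,50):
      n,l,st,c=cv2.connectedComponentsWithStats((g<th).astype(np.uint8))
      print(th,[((c[i]+[b[2],b[0]]).round(1).tolist(),st[i][:5].tolist()) for i in range(1,n) if st[i][4]>8])
"
```

```text
40 [([147.8, 222.3], [22, 13, 12, 10, 83])]
50 [([147.9, 222.5], [22, 12, 13, 13, 103]), ([161.2, 226.6], [40, 12, 3, 21, 47])]
40 [([128.0, 222.9], [3, 14, 11, 9, 72])]
50 [([161.5, 227.5], [40, 12, 3, 21, 42]), ([128.2, 223.2], [3, 14, 12, 9, 84])]
40 []
50 []
40 []
50 []
```

The lever reads about 0.9. I'll push it again, firmly against its stop, to be safe.

```bash
python3 -c "
from h import *
go(wf(240,0,163))"
```

```text
t 36.45 pos [385.2 -37.7 163. ] [ 1.800e+02 -4.000e-02  9.359e+01] w 0.3 F [-0.3 -0.8  0.3] 
-> total t [5.835e-01 3.139e-01 3.000e-04] r [ 0.    -0.001  0.003]
```

{"api": "send_rows", "payload": {"motion": [{"tx":0.083,"ty":0.045,"tz":0,"rx":0,"ry":0,"rz":0,"gripper":1},{"tx":0.083,"ty":0.045,"tz":0,"rx":0,"ry":0,"rz":0,"gripper":1},{"tx":0.083,"ty":0.045,"tz":0,"rx":0,"ry":0,"rz":0,"gripper":1},{"tx":0.083,"ty":0.045,"tz":0,"rx":0,"ry":0,"rz":0,"gripper":1},{"tx":0.083,"ty":0.045,"tz":0,"rx":0,"ry":0,"rz":0,"gripper":1},{"tx":0.083,"ty":0.045,"tz":0,"rx":0,"ry":0,"rz":0,"gripper":1},{"tx":0.083,"ty":0.044,"tz":0,"rx":0,"ry":0,"rz":0,"gripper":1},{"tx":0,"ty":0,"tz":0.07,"rx":0,"ry":0,"rz":0,"gripper":1},{"tx":0,"ty":0,"tz":0.07,"rx":0,"ry":0,"rz":0,"gripper":1},{"tx":0.05,"ty":0,"tz":0.01,"rx":0,"ry":0,"rz":0,"gripper":1},{"tx":0.05,"ty":0,"tz":0,"rx":0,"ry":0,"rz":0,"gripper":1},{"tx":0.03,"ty":0,"tz":0,"rx":0,"ry":0,"rz":0,"gripper":1}]}}

```text
time_s: 37.95
ee_pos: [519.0, 328.5, 87.6]
ee_rot: [-180.0, -0.0, 93.7]
force: [-0.1, -0.1, 0.8]
gripper_width: 0.2
gripper_force: 0.0
```

{"api": "send_rows", "payload": {"motion": [{"tx":0.014,"ty":0,"tz":0,"rx":0,"ry":0,"rz":0,"gripper":1},{"tx":0.006,"ty":0,"tz":0,"rx":0,"ry":0,"rz":0,"gripper":1},{"tx":0,"ty":0,"tz":0,"rx":0,"ry":0,"rz":0,"gripper":1}]}}

```text
time_s: 38.33
ee_pos: [519.3, 335.1, 87.9]
ee_rot: [-180.0, 0.1, 93.5]
force: [-0.6, -2.1, -0.2]
gripper_width: 0.9
gripper_force: 1.1
```

{"api": "send_rows", "payload": {"motion": [{"tx":0.004,"ty":0,"tz":0,"rx":0,"ry":0,"rz":0,"gripper":1},{"tx":0,"ty":0,"tz":0,"rx":0,"ry":0,"rz":0,"gripper":1}]}}

```text
time_s: 38.58
ee_pos: [519.4, 335.5, 87.9]
ee_rot: [-179.9, 0.2, 93.5]
force: [0.0, -6.5, 1.0]
gripper_width: 0.5
gripper_force: 3.1
```

{"api": "send_rows", "payload": {"motion": [{"tx":0.006,"ty":0,"tz":0,"rx":0,"ry":0,"rz":0,"gripper":1},{"tx":0,"ty":0,"tz":0,"rx":0,"ry":0,"rz":0,"gripper":1}]}}

```text
time_s: 38.83
ee_pos: [519.3, 335.8, 87.9]
ee_rot: [-179.9, 0.5, 93.6]
force: [1.3, -13.8, 4.0]
gripper_width: 0.5
gripper_force: 6.2
```

{"api": "send_rows", "payload": {"motion": [{"tx":-0.05,"ty":0,"tz":0,"rx":0,"ry":0,"rz":0,"gripper":1},{"tx":-0.08,"ty":0,"tz":0,"rx":0,"ry":0,"rz":0,"gripper":1},{"tx":-0.04,"ty":0,"tz":-0.1,"rx":0,"ry":0,"rz":0,"gripper":1},{"tx":-0.1,"ty":-0.05,"tz":-0.05,"rx":0,"ry":0,"rz":0,"gripper":1},{"tx":-0.1,"ty":-0.1,"tz":0,"rx":0,"ry":0,"rz":0,"gripper":1},{"tx":-0.1,"ty":-0.1,"tz":0,"rx":0,"ry":0,"rz":0,"gripper":1},{"tx":-0.1,"ty":-0.1,"tz":0,"rx":0,"ry":0,"rz":0,"gripper":1},{"tx":-0.1,"ty":0,"tz":0,"rx":0,"ry":0,"rz":0,"gripper":1},{"tx":0,"ty":0,"tz":0,"rx":0,"ry":0,"rz":0,"gripper":1},{"tx":0,"ty":0,"tz":0,"rx":0,"ry":0,"rz":0,"gripper":1},{"tx":0,"ty":0,"tz":0,"rx":0,"ry":0,"rz":0,"gripper":1}]}}

```text
time_s: 40.2
ee_pos: [381.9, 15.3, 163.0]
ee_rot: [180.0, -0.0, 93.6]
force: [0.0, 0.2, 0.1]
gripper_width: 0.0
gripper_force: 0.0
```

```bash
python3 -c "
from h import *
t=grab('top')
def bl(b,th):
    g=t['frame'][b[0]:b[1],b[2]:b[3]].max(2);n,l,st,c=cv2.connectedComponentsWithStats((g<th).astype(np.uint8))
    return [((c[i]+[b[2],b[0]]).round(1).tolist(),st[i][4]) for i in range(1,n) if st[i][4]>8]
print(bl((205,240,120,165),40),bl((190,235,275,305),50));print(env.job_done())"
```

```text
[([161.3, 222.2], np.int32(12)), ([128.2, 223.1], np.int32(68))] [([290.5, 206.9], np.int32(28))]
the job is handed in; nothing more can be done
None
```

The job is handed in (no verdict returned): both white tubs present are in the warmer with lids pressed home, the door reads shut, and the lever is on against its stop (about 0.9 by camera).

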